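# Change a trim-length jig over by reversing its stop arm

## Robot

A 6-joint arm with a two-finger parallel gripper is mounted at the origin on a cart in front of the work surface, level with it; the furniture and walls round the work are solid. World frame = base frame: x ahead of the robot, y to its left, z up, the work surface at z = 0. Lengths are in mm, angles in rad, forces in N, time in s.
With the tool pointing down it reaches from about 350 to 875 mm from the base axis. Payload 4.2 kg.
Tool frame: the origin (TCP) lies midway between the tips of the shut fingers; the grasp point (between the pads) lies 19 mm behind it; z points along the fingers, y is the direction in which the jaws open and shut (so a half turn about z gives the same grasp; the last joint's range is limited). The gripper opens to 85 mm and grips with 20 to 120 N. Pads are 22 mm wide; open, the fingers measure 114 mm over their backs; the gripper's body (76 mm by 85 mm) begins 54 mm behind the grasp point. The pads swing forward as they close: fully open they stand 13 mm farther back than shut.
Start: joints at [1.388, 0.385, 0.008, 0, -1.194, -0.259], TCP at [267.196, 564.983, 194.112] pointing down, gripper open.
Joint ranges: [-3.14, 3.14], [-1.21, 2.06], [-1.07, 1.41], [-3.16, 2.05], [-2.99, -0.16], [-3.1, 3.1]. Speed limits (rad/s): [2.79, 2.79, 3.14, 3.14, 3.14, 3.14].

## Interface

Orientations are given as a unit quaternion [x, y, z, w].
In Python, from bench import readout, optics, workorder, nets gives the robot as it stands. The module is installed in compiled form; this text tells all that it offers.
- The arm moves only by the tool move_arm, never from a script. Its argument "steps" is a list of rows, each a list of 7 numbers: the opening, from -1 (shut) to 1 (fully open), so that 0 is half open, then the shift along the world's x, y, z in mm, then the turn, a rotation vector about the world's x, y, z in rad. In form: [[gripper, tx, ty, tz, wx, wy, wz], ...]. A call has 1 to 5 rows; each row is the pose to reach, as a shift and turn from the pose commanded when the call began; what a row does not reach only later rows make up. A row lasts 1/12 s, in which the tool goes at most 41.7 mm and 7.16 degrees, less where a joint would pass 70% of its speed; a pose out of reach is approached as far as the arm can. A call with a gripper value outside its range is refused whole. The fingers move at their own pace and stop on an object; the grip force is fixed at half the most. Time passes only in rows, so rows that repeat a pose let the fingers close. It gives the time, the measured TCP pose, the force and the opening at its end, in the units of the state.
- readout.read_state(): the state, without advancing time (a new reading comes with each control period).
- optics.get_image(name): name is "scene" or "top" or "wrist"; returns a dict with "frame" (420x560x3 uint8, blue, green, red), "fx", "fy", "cx", "cy" (pixels), "k1" (the pictures are not rectified: a ray, as slopes to the right and down, at radius r is drawn at 1 + k1 r^2 times it, then the intrinsics apply), "rvec" (rotation vector, rad) and "tvec" (3), from world to camera coordinates, as OpenCV has them. Camera axes: x right, y down, z forward; pixel columns grow to the right and rows downward; lengths in mm; the calibration is good to about 2 mm. A picture is of the moment at which its call begins. There is no depth.
- workorder.job_done(): hands the job in, once; it reports no verdict.
Trained networks look in a picture, given as the dict that the camera call returned (one of the last four; its "shot" number tells which), for a name from the list of things; names that differ only in an ending like _2 or _b are one class to them, and where a whole thing is asked for, a point or a joint stands for the part that bears it (a point fixed in the world has none). Each returns a list of dicts, best first, with "conf" (0 to 1); they miss things now and then, are a little off and sometimes report something else, mostly with a low value. They report only what shows in the picture. A call takes as long as a camera call.
- nets.silhouettes(name, picture): "region" (420x560 bool, what is visible of it) and "extent" ([left, top, right, bottom] in pixels, round what is visible of it).
- nets.tip_of(name, picture): "uv" ([column, row] in pixels: a listed point, or the origin of a listed thing).
The state is a dict: "clock": time; "joints": joint angles; "joint_vel": joint speeds; "joint_efforts": joint torques, N m; "position": TCP position; "ee_rot": TCP orientation; "contact_force": force on the tool from outside, world axes, zero at the start; "wrist_torque": the same for the moment, N m; "gripper_width": finger opening in mm.
Only numpy, scipy, OpenCV 4.12 (cv2) and the standard library are available. Lean on these libraries where they do the work, as an engineer would, in place of code of your own. Each camera call takes 0.05 s, during which the arm holds its last target.

## Task

Change the plywood trim-length jig over to its other stop: draw the sliding keeper fully back, lift the aluminium stop arm up off its pivot pin, turn it end for end and lower it gently back onto the pin, so that its T-shaped foot now points to the channel with the trim section in it. Swing the arm on its pin until its side rests against the short stop post, then push the keeper fully home over it again and let go. Leave the trim section in the channel and the oil bottle where they are.

Things in the scene. Friction and masses are not known exactly. Their poses are not given: they have to be found in the camera images.
- jig: Length-stop jig, plywood base 12 mm thick fixed to the bench. Origin on the bench (z = 0) under the upright pivot pin; x runs from the pin to the channel, y to the left of x, z up (jig frame, used below, in mm). The base is clear at height 12 for x -40 to 45 on both sides of the pin's boss. Tail rest: x -63 to -41, y -27 to 35, top at height 30, holds the arm level.
- pin_top (a point): Centre of the tip of the steel pivot pin, 62 mm above the bench; pin diameter 12 mm, its last 8 mm tapered to 5 mm. Round its foot a boss of radius 13 mm, top 30 mm above the bench, on which the arm rests. Axes as the jig's.
- post_top (a point): Centre of the top of the short steel stop post, diameter 10 mm, at jig x -50, y +20.5, top 44 mm above the bench. With the foot to the channel, turning the arm clockwise (seen from above) brings the side of its short end against this post; the arm's x is then parallel to the jig's x (hole slack: about 0.03 rad either way).
- channel (a point): Middle of the channel floor, 30 mm above the bench, at jig x 146, on a plywood block (x 45 to 175, y -32 to 32) between two fences 9 mm high (x 118 to 174, y +-21). A loose trim section lies in it.
- bar_mid (a point): The loose stop arm, a flat aluminium bar 174 x 30 x 16 mm, 0.15 to 0.27 kg, with a 15 mm through hole; this point is on the hole's axis, half-way up. Arm x points along the bar to its long end, which ends in a T-shaped foot; y across, z up. The other end is plain, rounded, 65 mm from the hole. Balances within 15 mm of the hole. Sits 38 mm above the bench when flat on the boss.
- bar_foot (a point): Centre of the arm's T-shaped foot (18 mm along the bar, 56 mm across, 16 thick; its end 109 mm from the hole), half-way up, 100 mm from the hole on arm x. At the start the arm is on the pin with the foot away from the channel: arm x is jig -x turned 0.1 to 0.3 rad anticlockwise seen from above. The arm swings freely on the pin.
- stop_arm: The same stop arm; its origin lies on the hole's axis at the underside (30 mm above the bench when seated), axes as bar_mid.
- keeper (a joint): Sliding keeper, m: 0 = fully home, its 21 mm wide tongue lying across over the seated arm (2.5 mm above it) at jig x -45, reaching to jig y +8, so the arm cannot lift; grows as it is drawn back along jig -y; end stop 0.044, tongue tip then at jig y -36, clear of the arm. Slides at about 2 N, stays where left.
- keeper_grip (a point): Grip point of the keeper's upright dark steel fin, 12 mm thick along jig x, 32 mm long along jig y; the point is in the fin's middle, 12 mm below its top (top 92 mm above the bench: turn the arm above it), about 80 mm above the bench, 24 mm above the keeper's flat plate. At keeper 0 it is at jig x -45, y -58. Axes as the jig's.
- bed_top (a point): Middle of the top of the keeper's fixed aluminium bed with its guide strips, 56 mm above the bench: jig x -62 to -28, y -123 to -41.
- trim_mid (a point): Centre of the loose black trim section, about 74 x 22 x 20 mm, lying in the channel; a bystander, to be left there.
- bottle_mid (a point): Centre of a loose small oil bottle, 36 mm across, 120 mm tall, standing on the bench in front and to the robot's left of the jig; a bystander.

How it is judged:
By the outcome, as a careful person would: the job done as asked, in the order asked, and still so for the second after the job is handed in, with the robot touching nothing.
It also fails if it takes over 64 s, if anything falls off the work surface, if the arm or the gripper's body presses on something with over 40 N, if the wrist force passes 120 N, or if a joint passes its speed limit or range.

## Working session

There is one attempt and no reset: what is moved stays moved. The work goes in short steps, Python scripts to look and compute and a tool call to move; the robot and the scene stay as the last step left them, time stands still between calls to the robot, and variables do not carry over. Pictures are saved under pics/ and viewed, and the job is handed in when it is done.

Besides the shell and the picture viewer there is one more tool, called after "Request:" as a command line: name --pt "numbers of a row" for each row, then --argument value for the rest. move_arm: Moves the arm, as the interface text tells. Its arguments: {"type":"object","properties":{"steps":{"type":"array","items":{"type":"array","items":{"type":"number"}}}},"required":["steps"]}

```bash
mkdir -p pics
cat > h.py <<'E'
import numpy as np, cv2
from bench import readout, optics, workorder, nets
def shot(n,fn=None):
    p=optics.get_image(n)
    if fn: cv2.imwrite('pics/'+fn,p['frame'])
    return p
def ray(p,uv):
    K=np.array([[p['fx'],0,p['cx']],[0,p['fy'],p['cy']],[0,0,1.]])
    d=cv2.undistortPoints(np.array([[uv]],float),K,np.array([p['k1'],0,0,0.]))[0,0]
    R=cv2.Rodrigues(np.array(p['rvec'],float))[0];t=np.array(p['tvec'],float).ravel()
    return -R.T@t, R.T@np.array([d[0],d[1],1.])
def atz(p,uv,z):
    c,d=ray(p,uv); return c+d*(z-c[2])/d[2]
def proj(p,X):
    K=np.array([[p['fx'],0,p['cx']],[0,p['fy'],p['cy']],[0,0,1.]])
    return cv2.projectPoints(np.array(X,float).reshape(-1,3),np.array(p['rvec'],float),np.array(p['tvec'],float),K,np.array([p['k1'],0,0,0.]))[0].reshape(-1,2)
Z=dict(pin_top=62,post_top=44,channel=30,bar_mid=38,bar_foot=38,keeper_grip=80,bed_top=56,trim_mid=40,bottle_mid=60,jig=0)
E
python3 - <<'E'
from h import *
for c in ['top','scene','wrist']:
    p=shot(c,c+'0.png'); print(c,ray(p,[280,210]))
    for n in Z:
        r=nets.tip_of(n,p)[:2]
        print(n,[(round(a['conf'],2),np.round(a['uv']),np.round(atz(p,a['uv'],Z[n]),1)) for a in r])
s=readout.read_state();print({k:np.round(v,3) for k,v in s.items()})
E
```

```text
top (array([372.63540022, -39.93248225, 929.68402467]), array([ 0.23960732,  0.00871746, -0.97083781]))
pin_top [(0.83, array([324., 236.]), array([ 530.7, -127.6,   62. ]))]
post_top [(0.6, array([310., 261.]), array([479.5, -99.6,  44. ]))]
channel [(0.64, array([333., 177.]), array([ 676.7, -150.8,   30. ]))]
bar_mid [(0.3, array([323., 241.]), array([ 525.4, -127.9,   38. ]))]
bar_foot [(0.71, array([320., 286.]), array([ 426.3, -120.7,   38. ])), (0.27, array([323., 243.]), array([ 519.7, -128.1,   38. ]))]
keeper_grip [(0.96, array([350., 264.]), array([ 469.8, -178.9,   80. ]))]
bed_top [(0.73, array([356., 264.]), array([ 473.3, -197.4,   56. ])), (0.23, array([336., 170.]), array([ 683.7, -155.4,   56. ]))]
trim_mid [(0.46, array([335., 170.]), array([ 689.8, -154.8,   40. ]))]
bottle_mid [(0.57, array([334., 178.]), array([ 662.2, -149.8,   60. ])), (0.53, array([224., 300.]), array([391.3,  78.5,  60. ]))]
jig [(0.89, array([320., 241.]), array([ 531.1, -125. ,    0. ])), (0.37, array([321., 286.]), array([ 428.6, -127. ,    0. ]))]
scene (array([ 143.8864121 , -642.285597
[... 998 characters left out ...]
88511987, 372.96501566]), array([-0.27071597,  0.11975533, -0.95521173]))
pin_top []
post_top []
channel []
bar_mid []
bar_foot []
keeper_grip []
bed_top []
trim_mid []
bottle_mid []
jig []
{'clock': np.float64(1.65), 'joints': array([ 1.388,  0.385,  0.008, -0.   , -1.194, -0.259]), 'joint_vel': array([ 0.   , -0.001,  0.001,  0.001, -0.   ,  0.   ]), 'joint_efforts': array([-1.0000e-03, -3.9208e+01,  1.8862e+01,  4.1910e+00, -0.0000e+00,
        0.0000e+00]), 'position': array([267.186, 564.976, 194.136]), 'ee_rot': array([ 0.976, -0.219, -0.   , -0.   ]), 'contact_force': array([ 0.287, -0.449,  0.013]), 'wrist_torque': array([-0.013, -0.003,  0.001]), 'gripper_width': np.float64(85.394)}
```

View pictures.

Run:
```python
import cv2
a=cv2.imread('pics/top0.png');cv2.imwrite('pics/top0c.png',cv2.resize(a[140:320,220:420],None,fx=3,fy=3,interpolation=2))
a=cv2.imread('pics/scene0.png');cv2.imwrite('pics/scene0c.png',cv2.resize(a[190:330,160:400],None,fx=3,fy=3,interpolation=2))
```

```text
(no output)
```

View pics/top0c.png

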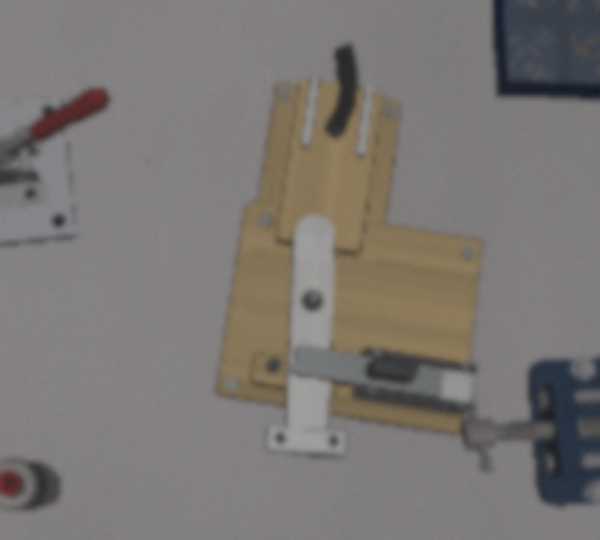

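View pics/scene0c.png

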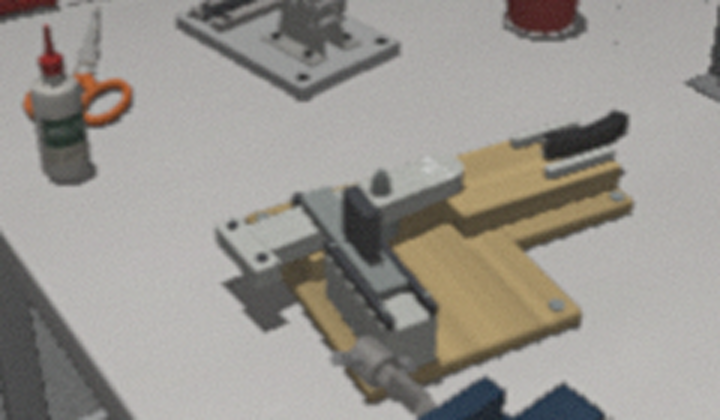

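View pics/scene0.png

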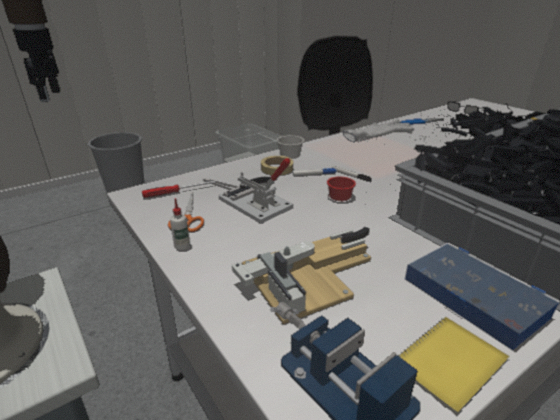

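View pics/top0.png

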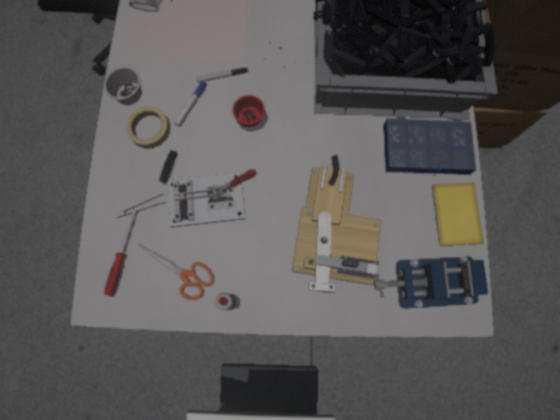

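```bash
cat > fit.py <<'E'
import numpy as np
from scipy.optimize import least_squares
J=dict(pin_top=(0,0),post_top=(-50,20.5),channel=(146,0),keeper_grip=(-45,-58),bed_top=(-45,-82))
top=dict(pin_top=(530.7,-127.6),post_top=(479.5,-99.6),channel=(676.7,-150.8),keeper_grip=(469.8,-178.9),bed_top=(473.3,-197.4))
sc=dict(pin_top=(512.4,-146.4),post_top=(473.1,-106.4),channel=(673.1,-145.1),keeper_grip=(472.4,-184.6),bed_top=(472.2,-205.1))
for nm,ds in (('top',[top]),('scene',[sc]),('both',[top,sc])):
    def f(p):
        c,s=np.cos(p[2]),np.sin(p[2])
        return np.concatenate([np.array(d[k])-[p[0]+c*J[k][0]-s*J[k][1],p[1]+s*J[k][0]+c*J[k][1]] for d in ds for k in d])
    r=least_squares(f,[527,-130,-.15],loss='soft_l1',f_scale=4);print(nm,r.x.round(3),f(r.x).round(1).reshape(-1,2).tolist())
E
python3 fit.py
```

```text
top [ 5.29010e+02 -1.27238e+02 -1.60000e-01] [[1.7, -0.4], [-3.4, -0.6], [3.6, -0.3], [-5.5, -1.6], [1.8, 3.6]]
scene [ 5.22443e+02 -1.31701e+02 -9.10000e-02] [[-10.0, -14.7], [-1.4, 0.3], [5.3, -0.1], [0.1, 0.8], [2.0, 4.2]]
both [ 5.26084e+02 -1.29325e+02 -1.27000e-01] [[4.6, 1.7], [0.4, 3.1], [5.8, -3.0], [-4.3, 2.3], [2.2, 7.6], [-13.7, -17.1], [-6.0, -3.7], [2.2, 2.7], [-1.7, -3.4], [1.1, -0.1]]
```

Request:
move_arm --pt "1 12 -38 10 0 0 -0.06" --pt "1 24 -76 20 0 0 -0.12" --pt "1 36 -114 26 0 0 -0.19" --pt "1 48 -152 26 0 0 -0.25" --pt "1 60 -190 26 0 0 -0.32"

```text
clock: 2.07
position: [327.5, 373.5, 220.7]
ee_rot: [0.928, -0.373, 0.0, -0.001]
contact_force: [0.3, 0.5, -0.3]
gripper_width: 85.3
```

Request:
move_arm --pt "1 12 -38 0 0 0 -0.06" --pt "1 24 -76 0 0 0 -0.12" --pt "1 36 -114 0 0 0 -0.19" --pt "1 48 -152 0 0 0 -0.25" --pt "1 60 -190 0 0 0 -0.32"

```text
clock: 2.48
position: [387.3, 183.2, 220.6]
ee_rot: [0.857, -0.516, 0.0, -0.001]
contact_force: [0.9, -0.1, 0.2]
gripper_width: 85.5
```

Request:
move_arm --pt "1 12 -38 0 0 0 -0.06" --pt "1 24 -76 0 0 0 -0.12" --pt "1 36 -114 0 0 0 -0.19" --pt "1 48 -152 0 0 0 -0.25" --pt "1 60 -190 0 0 0 -0.32"

```text
clock: 2.9
position: [447.4, -7.0, 220.7]
ee_rot: [0.763, -0.646, 0.0, -0.001]
contact_force: [0.3, -0.6, 0.3]
gripper_width: 85.7
```

Request:
move_arm --pt "1 10 -38 0 0 0 -0.06" --pt "1 20 -76 0 0 0 -0.12" --pt "1 30 -114 0 0 0 -0.19" --pt "1 38 -140 0 0 0 -0.25" --pt "1 43 -160 0 0 0 -0.31"

```text
clock: 3.32
position: [490.6, -167.6, 220.0]
ee_rot: [-0.654, 0.757, -0.0, -0.0]
contact_force: [0.3, 1.5, 0.5]
gripper_width: 85.0
```

Run:
```python
from h import *
p=shot('wrist','w1.png'); s=readout.read_state(); print(s['clock'],s['position'],s['ee_rot'],s['joints'])
for n in ['pin_top','post_top','keeper_grip','bed_top','bar_foot','channel']:
    r=nets.tip_of(n,p)[:2]
    print(n,[(round(a['conf'],2),np.round(a['uv']),np.round(atz(p,a['uv'],Z[n]),1)) for a in r])
np.save('w1.npy',p,allow_pickle=True)
```

```text
3.3667 [ 491.23403158 -169.35280716  219.7873345 ] [-6.52230385e-01  7.58020452e-01 -4.87495375e-04 -5.30402497e-04] [-0.01841205  0.18602317 -0.20636884  0.00155165 -1.17854656 -0.13193087]
pin_top [(0.62, array([254., 224.]), array([ 524., -128.,   62.]))]
post_top [(0.64, array([297., 232.]), array([ 477. , -103.7,   44. ]))]
keeper_grip [(0.78, array([292., 170.]), array([ 473.8, -184.9,   80. ])), (0.17, array([254., 216.]), array([ 520. , -142.7,   80. ]))]
bed_top [(0.66, array([294., 147.]), array([ 468.5, -205.3,   56. ]))]
bar_foot [(0.76, array([335., 207.]), array([ 429.2, -126.7,   38. ]))]
channel [(0.65, array([135., 216.]), array([ 670.1, -148.2,   30. ]))]
```

View pics/w1.png

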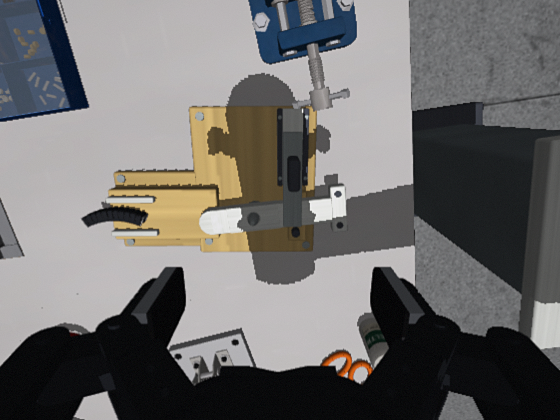

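```bash
cat > ov.py <<'E'
from h import *
def overlay(p,x,y,th,fn,box,f=3,extra=[]):
    c,s=np.cos(th),np.sin(th)
    def W(a): a=np.array(a,float).reshape(-1,3); return np.c_[x+c*a[:,0]-s*a[:,1],y+s*a[:,0]+c*a[:,1],a[:,2]]
    l,t,r,b=box
    im=cv2.resize(p['frame'][t:b,l:r],None,fx=f,fy=f,interpolation=2)
    def pl(a,col,closed=True):
        q=((proj(p,W(a))-[l,t]+.5)*f).round().astype(int); cv2.polylines(im,[q],closed,col,1)
    an=np.linspace(0,6.28,24)
    circ=lambda cx,cy,r,z:[(cx+r*np.cos(a),cy+r*np.sin(a),z) for a in an]
    pl(circ(0,0,2.5,62),(0,0,255));pl(circ(0,0,6,54),(0,0,255));pl(circ(-50,20.5,5,44),(255,0,0))
    pl([(45,-32,30),(175,-32,30),(175,32,30),(45,32,30)],(0,255,0))
    pl([(-62,-123,56),(-28,-123,56),(-28,-41,56),(-62,-41,56)],(0,255,0))
    for e in extra: pl(*e)
    cv2.imwrite('pics/'+fn,im)
E
python3 - <<'E'
from ov import *
p=np.load('w1.npy',allow_pickle=True).item()
# overlay fin at keeper 0
fin=[(-51,-74,92),(-39,-74,92),(-39,-42,92),(-51,-42,92)]
overlay(p,525,-129,-.135,'w1o.png',(90,80,360,270),2.9,[(fin,(255,0,255))])
E
```

```text
(no output)
```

View pics/w1o.png

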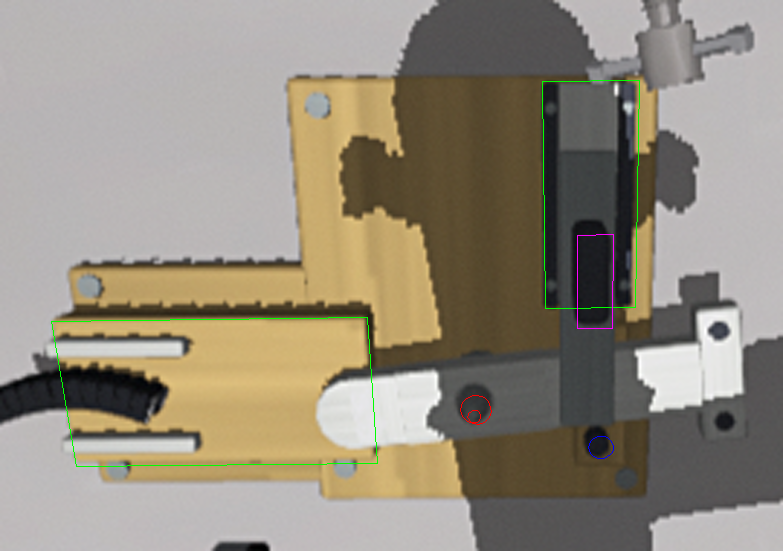

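Run:
```python
from ov import *
p=np.load('w1.npy',allow_pickle=True).item()
im=p['frame']
g=np.clip((im/255.)**.5*255,0,255).astype(np.uint8)
def crop(l,t,r,b,f,fn):
    c=cv2.resize(g[t:b,l:r],None,fx=f,fy=f,interpolation=cv2.INTER_CUBIC)
    for u in range((l+9)//10*10,r,10): cv2.putText(c,str(u),(int((u-l)*f),10),0,.35,(0,0,255));cv2.line(c,(int((u-l+.5)*f),12),(int((u-l+.5)*f),18),(0,0,255))
    for u in range((t+9)//10*10,b,10): cv2.putText(c,str(u),(0,int((u-t+.5)*f)+4),0,.35,(0,0,255));cv2.line(c,(25,int((u-t+.5)*f)),(32,int((u-t+.5)*f)),(0,0,255))
    cv2.imwrite('pics/'+fn,c)
crop(230,140,330,245,5.6,'w1a.png')
crop(100,170,230,255,6,'w1b.png')
```

```text
(no output)
```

View pics/w1a.png

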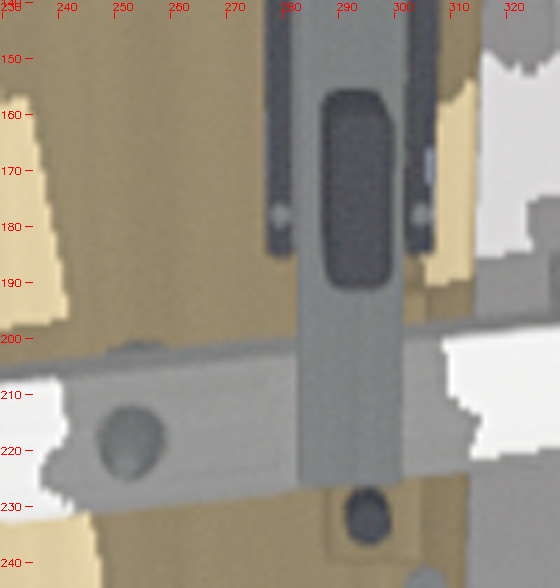

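View pics/w1b.png

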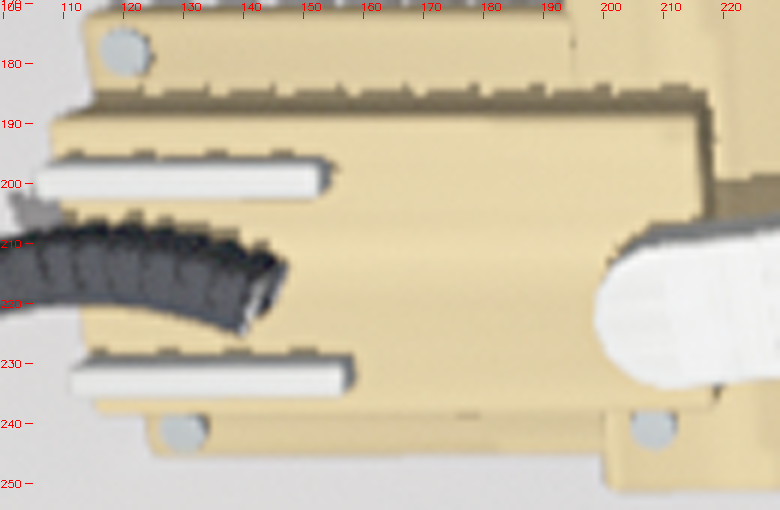

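Run:
```python
from ov import *
from scipy.optimize import least_squares
p=np.load('w1.npy',allow_pickle=True).item()
P=np.array([[45,-32,30],[175,-32,30],[0,0,57],[-50,20.5,44],[-39,-50,92],[-51,-50,92],[-45,-42,92],[-28,-41,60],[-62,-41,60],[45,32,30]],float)
U=np.array([[214.5,188.5],[108,190],[251.2,218],[294.5,232],[287,180],[299,180],[292.5,191],[276.5,185.3],[306,185.3],[218,238]])
wt=np.array([[1,1],[1,1],[2,2],[1,1],[1,0],[1,0],[0,1],[1,1],[1,1],[1,1]])
def f(q,flat=True):
    c,s=np.cos(q[2]),np.sin(q[2])
    W=np.c_[q[0]+c*P[:,0]-s*P[:,1],q[1]+s*P[:,0]+c*P[:,1],P[:,2]]
    r=(proj(p,W)-U)*wt
    return r.ravel() if flat else r
r=least_squares(f,[525,-129,-.135],loss='soft_l1');print(r.x,f(r.x,False).round(1).tolist())
c,s=np.cos(r.x[2]),np.sin(r.x[2])
for a in [(-45,-58),(-45,-102),(-50,20.5)]: print(a,r.x[0]+c*a[0]-s*a[1],r.x[1]+s*a[0]+c*a[1])
overlay(p,*r.x,'w1p.png',(90,80,360,270),2.9,[([(-51,-74,92),(-39,-74,92),(-39,-42,92),(-51,-42,92)],(255,0,255))])
# bar direction: foot hole-> screws; rounded end centre
print('end',atz(p,[199,221],46),'foot',atz(p,[335,207],46), 'e1',atz(p,[240,205],46),atz(p,[308,200],46), 'low',atz(p,[320,221],46),atz(p,[250,230.5],46))
```

```text
[ 5.26613843e+02 -1.30839425e+02 -1.31236722e-01] [[-0.1, -0.7], [-2.8, -0.5], [0.8, 4.4], [0.6, 0.3], [-0.5, 0.0], [-0.3, 0.0], [0.0, -0.1], [-0.9, -0.3], [0.9, -0.8], [0.2, -0.0]]
(-45, -58) 474.4109070537474 -182.45195711114235
(-45, -102) 468.6530525402359 -226.07359292871843
(-50, 20.5) 479.72643887699223 -103.97269156006784
end [ 589.22638994 -135.25327405   46.        ] foot [ 430.04849602 -129.01984209   46.        ] e1 [ 538.17278419 -147.44071779   46.        ] [ 459.90967422 -141.90903095   46.        ] low [ 449.02854489 -114.5280472    46.        ] [ 532.16020633 -114.80614463   46.        ]
```

View pics/w1p.png

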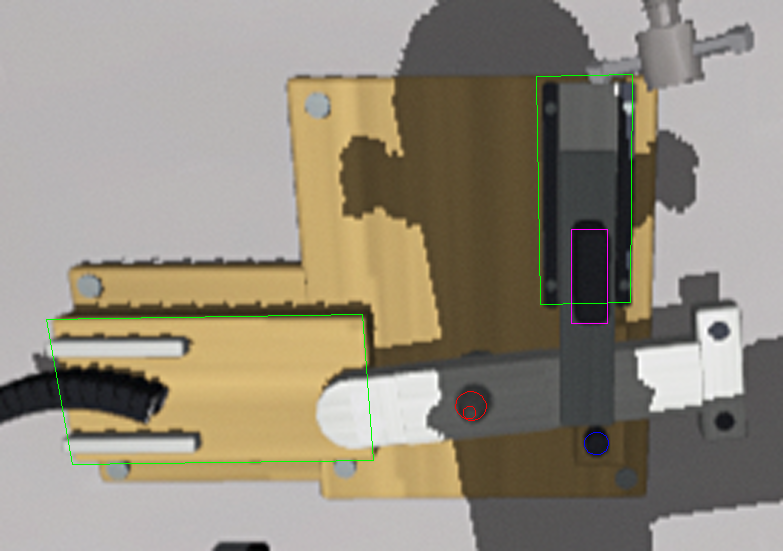

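Request:
move_arm --pt "1 -9 -7 -20 0 0 0.02" --pt "1 -17 -13 -45 0 0 0.02" --pt "1 -17 -13 -80 0 0 0.02" --pt "1 -17 -13 -100 0 0 0.02" --pt "1 -17 -13 -105 0 0 0.02"

```text
clock: 4.08
position: [470.3, -176.7, 111.9]
ee_rot: [-0.663, 0.748, 0.003, -0.002]
contact_force: [0.4, 0.0, 0.1]
gripper_width: 85.4
```

Run:
```python
from h import *
p=shot('wrist','w2.png'); s=readout.read_state(); print(s['clock'],s['position'],s['contact_force'])
```

```text
4.1333 [ 471.37689749 -176.96147128  112.91646607] [ 0.59281518  0.7319604  -0.76640076]
```

View pics/w2.png

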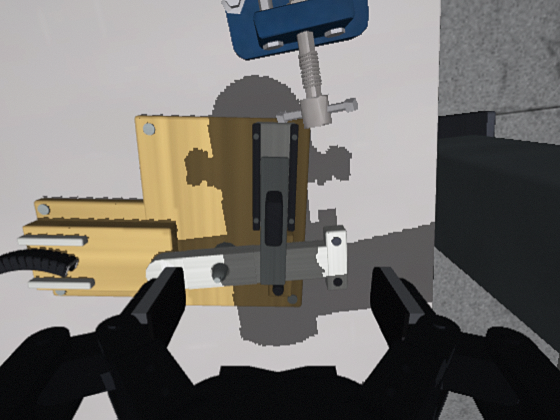

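Request:
move_arm --pt "1 1 -4.5 -12 0 0 0" --pt "1 1 -4.5 -30 0 0 0" --pt "1 1 -4.5 -45 0 0 0" --pt "1 1 -4.5 -52 0 0 0" --pt "1 1 -4.5 -52 0 0 0"

```text
clock: 4.55
position: [474.3, -182.1, 63.1]
ee_rot: [-0.663, 0.748, 0.0, -0.0]
contact_force: [-0.6, -0.5, 0.9]
gripper_width: 85.1
```

Run:
```python
from ov import *
p=shot('wrist','w3.png'); s=readout.read_state(); print(s['clock'],s['position'],s['contact_force'],s['ee_rot'])
overlay(p,526.6,-131,-.131,'w3o.png',(150,120,400,300),3,[([(-51,-74,92),(-39,-74,92),(-39,-42,92),(-51,-42,92)],(255,0,255))])
```

```text
4.6 [ 475.00021504 -182.28757699   63.92948584] [ 0.5331739  -0.09501148 -0.4242982 ] [-6.63556650e-01  7.48125863e-01 -4.85823429e-04  1.71507509e-04]
```

View pics/w3.png

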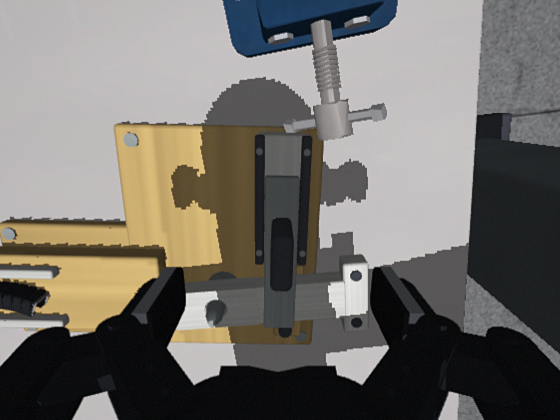

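View pics/w3o.png

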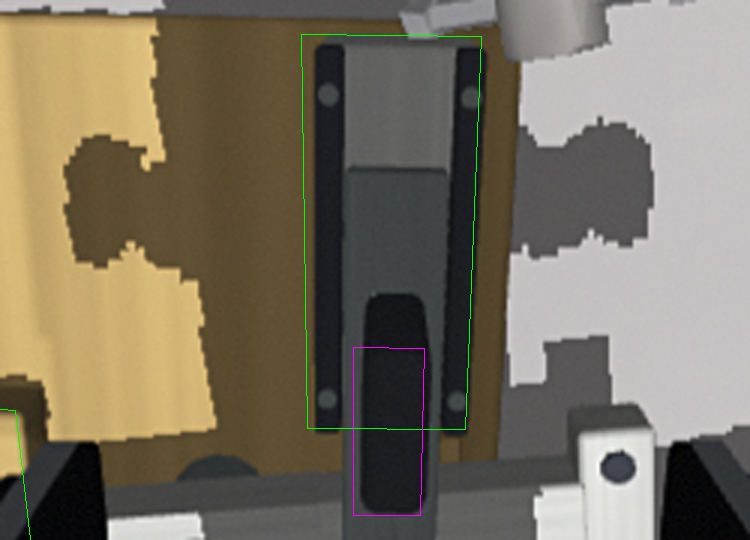

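Request:
move_arm --pt "1 -1.5 0 -1 0 0 0" --pt "-1 -1.5 0 -1 0 0 0" --pt "-1 -1.5 0 -1 0 0 0" --pt "-1 -1.5 0 -1 0 0 0" --pt "-1 -1.5 0 -1 0 0 0"

```text
clock: 5.02
position: [473.0, -182.6, 62.6]
ee_rot: [-0.663, 0.749, -0.0, 0.0]
contact_force: [0.1, -0.1, 0.6]
gripper_width: 38.7
```

Request:
move_arm --pt "-1 0 0 0 0 0 0" --pt "-1 0 0 0 0 0 0" --pt "-1 0 0 0 0 0 0"

```text
clock: 5.27
position: [472.7, -182.5, 62.1]
ee_rot: [-0.663, 0.749, 0.0, -0.0]
contact_force: [-0.2, -0.6, 0.2]
gripper_width: 0.4
```

Run:
```python
from ov import *
p=shot('wrist','w4.png'); s=readout.read_state(); print(s['clock'],s['position'],s['contact_force'],s['gripper_width'])
```

```text
5.3167 [ 472.67973038 -182.56143591   62.10906987] [-0.24792294 -0.89335082  0.2270234 ] 0.05577320149763707
```

View pics/w4.png

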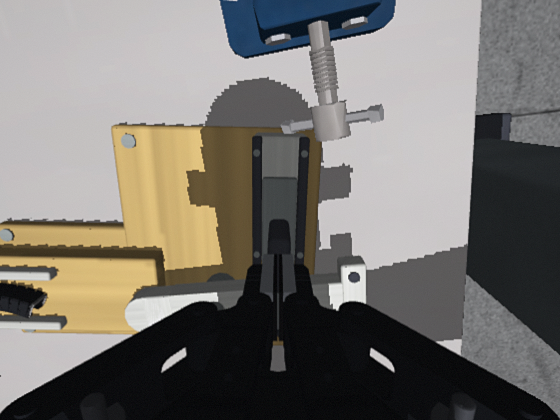

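Run:
```python
from ov import *
p=shot('wrist'); s=readout.read_state(); print(proj(p,[s['position'],s['position']+[0,0,19]]), proj(p,[473,-182,92]),proj(p,[473,-182,56]), p['rvec'],p['tvec'],p['fx'],p['cx'],p['cy'],p['k1'],ray(p,[280,210]))
t=shot('top','t4.png');print(proj(t,[s['position'],[473,-182,92]]));cv2.imwrite('pics/t4c.png',cv2.resize(t['frame'][200:320,260:420],None,fx=4,fy=4,interpolation=2))
t=shot('scene','s4.png');print(proj(t,[s['position'],[473,-182,92]]));cv2.imwrite('pics/s4c.png',cv2.resize(t['frame'][200:320,200:360],None,fx=4,fy=4,interpolation=2))
```

```text
[[278.80142328 242.99693512]
 [278.91914111 256.6390814 ]] [[278.45105061 266.83771242]] [[278.31533269 240.0047357 ]] [-0.18765174 -3.08222866 -0.46739344] [492.06689539 119.82815305 289.36252988] 318.8908795092429 277.5768701254414 210.14043317894001 -0.003544995857632262 (array([ 464.06967154, -258.45731786,  240.95319939]), array([ 0.02863091,  0.29476404, -0.95517138]))
[[349.8997429  264.13818608]
 [352.0211465  262.32063945]]
[[280.10643603 269.36092827]
 [280.14290313 255.6658399 ]]
```

View pics/t4c.png

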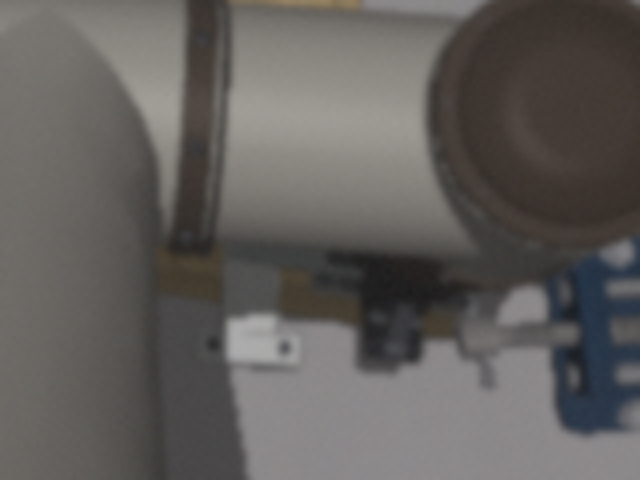

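View pics/s4c.png

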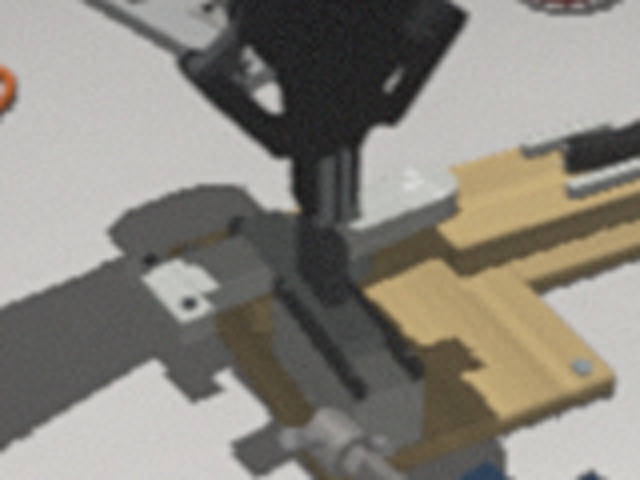

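Run:
```python
import cv2,numpy as np
for fn,(l,t,r,b),o in (('w4',(230,200,330,290),'w4c'),('s4',(255,215,325,285),'s4d')):
    g=cv2.imread(f'pics/{fn}.png');g=((g/255.)**.45*255).astype(np.uint8);f=8
    c=cv2.resize(g[t:b,l:r],None,fx=f,fy=f,interpolation=2)
    c=c[:600,:800]
    for u in range((l+9)//10*10,r,10): cv2.putText(c,str(u),(int((u-l)*f),10),0,.4,(0,0,255))
    for u in range((t+9)//10*10,b,10): cv2.putText(c,str(u),(0,int((u-t+.5)*f)+4),0,.4,(0,0,255))
    cv2.imwrite(f'pics/{o}.png',c)
```

```text
(no output)
```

View pics/w4c.png

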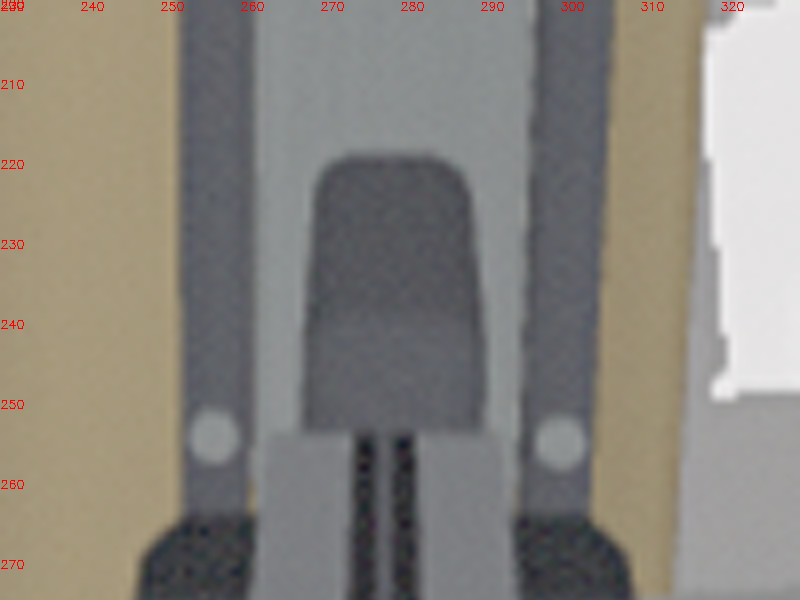

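View pics/s4d.png

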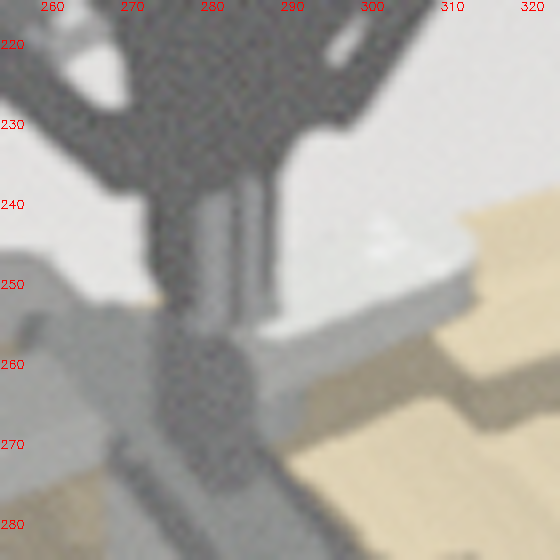

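Run:
```python
from ov import *
p=shot('wrist');t=shot('scene')
def tri(a,b):
    c1,d1=ray(p,a);c2,d2=ray(t,b)
    A=np.c_[d1,-d2];x=np.linalg.lstsq(A,c2-c1,rcond=None)[0]
    return c1+d1*x[0],c2+d2*x[1]
print(tri([277,254],[283,255.5]))
for z in (62,70,80,92,95): print(z,atz(p,[277,254],z),atz(t,[283,255.5],z))
print(readout.read_state()['clock'])
```

```text
(array([ 472.46477041, -192.34786138,   98.54474092]), array([ 472.04005806, -191.84887938,   98.75135447]))
62 [ 474.6190953  -175.38210551   62.        ] [ 501.22157707 -151.79316823   62.        ]
70 [ 474.14749258 -179.09607484   70.        ] [ 494.86937168 -160.51245746   70.        ]
80 [ 473.55798919 -183.7385365    80.        ] [ 486.92911494 -171.411569     80.        ]
92 [ 472.85058511 -189.3094905    92.        ] [ 477.40080684 -184.49050284   92.        ]
95 [ 472.67373409 -190.702229     95.        ] [ 475.01872982 -187.76023631   95.        ]
5.5667
```

Request:
move_arm --pt "1 0 0 4 0 0 0" --pt "1 0 0 4 0 0 0" --pt "1 0 0 4 0 0 0" --pt "1 0 0 4 0 0 0" --pt "1 0 0 4 0 0 0"

```text
clock: 5.98
position: [472.7, -182.5, 66.1]
ee_rot: [-0.663, 0.749, -0.0, 0.0]
contact_force: [0.3, -0.3, -0.8]
gripper_width: 60.6
```

Request:
move_arm --pt "0 0 0 -6 0 0 0" --pt "0 0 0 -14 0 0 0" --pt "0 0 0 -22 0 0 0" --pt "0 0 0 -24 0 0 0" --pt "0 0 0 -24 0 0 0"

```text
clock: 6.4
position: [471.7, -182.4, 40.7]
ee_rot: [-0.663, 0.749, 0.001, -0.001]
contact_force: [0.6, -0.5, -0.2]
gripper_width: 42.5
```

Run:
```python
from ov import *
p=shot('wrist','w5.png');t=shot('scene','s5.png'); s=readout.read_state(); print(s['clock'],s['position'],s['contact_force'],s['gripper_width'])
cv2.imwrite('pics/s5c.png',cv2.resize(t['frame'][215:285,240:340],None,fx=8,fy=8,interpolation=2))
```

```text
6.5 [ 472.67019437 -182.57201085   41.83538033] [ 0.39222568 -0.33096812  0.02709109] 42.967629210861126
```

View pics/w5.png

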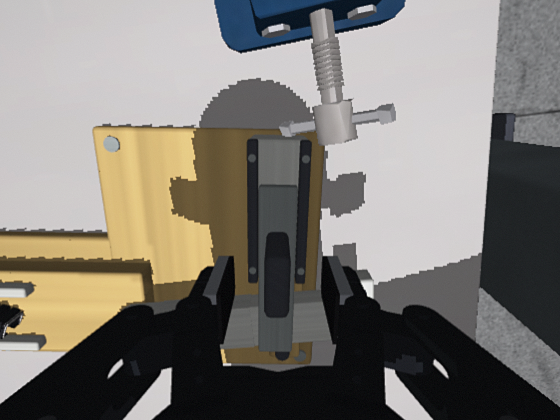

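View pics/s5c.png

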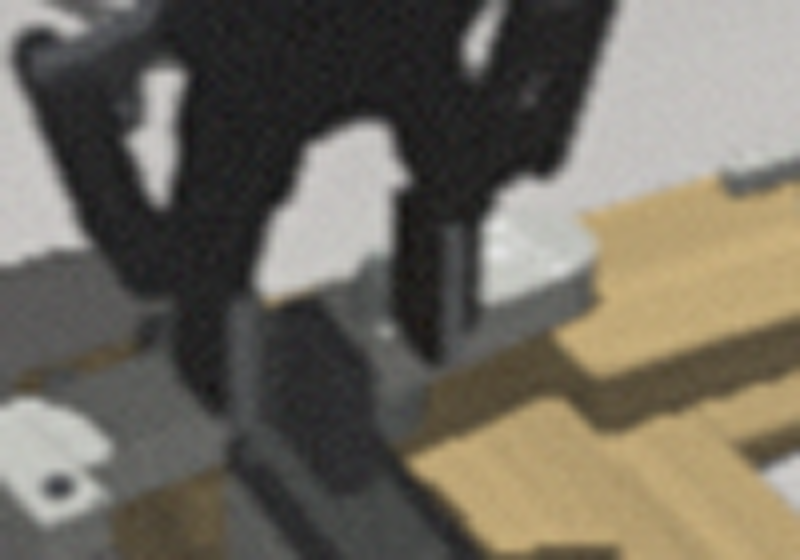

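Request:
move_arm --pt "0 0 0 -5 0 0 0" --pt "0 0 0 -11 0 0 0" --pt "0 0 0 -13 0 0 0" --pt "-1 0 0 -13 0 0 0" --pt "-1 0 0 -13 0 0 0"

```text
clock: 6.92
position: [472.6, -182.5, 28.9]
ee_rot: [-0.663, 0.749, 0.0, -0.0]
contact_force: [0.3, -0.6, -0.4]
gripper_width: 19.2
```

Request:
move_arm --pt "-1 0 0 0 0 0 0" --pt "-1 0 0 0 0 0 0" --pt "-1 0 0 0 0 0 0" --pt "-1 0 0 0 0 0 0"

```text
clock: 7.25
position: [472.4, -182.5, 29.3]
ee_rot: [-0.663, 0.749, 0.0, 0.0]
contact_force: [-1.6, 0.5, 2.3]
gripper_width: 10.5
```

Run:
```python
from ov import *
t=shot('scene','s6.png'); s=readout.read_state(); print(s['clock'],s['position'],s['contact_force'],s['wrist_torque'],s['gripper_width'])
cv2.imwrite('pics/s6c.png',cv2.resize(t['frame'][215:285,240:340],None,fx=8,fy=8,interpolation=2))
```

```text
7.3 [ 472.34759383 -182.5151427    29.23678737] [-2.31617918  0.39802436  2.26338853] [ 0.12807723  0.4733756  -0.51161672] 10.89871616556696
```

View pics/s6c.png

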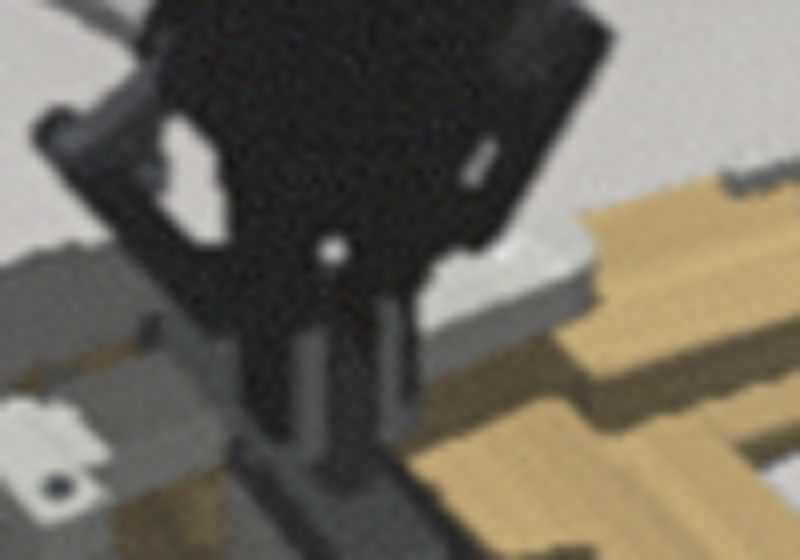

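Request:
move_arm --pt "-1 -0.7 -5 0 0 0 0" --pt "-1 -1.6 -12 0 0 0 0" --pt "-1 -2.5 -19 0 0 0 0" --pt "-1 -3.3 -25 0 0 0 0" --pt "-1 -3.9 -30 0 0 0 0"

```text
clock: 7.72
position: [468.0, -213.4, 29.2]
ee_rot: [-0.663, 0.749, 0.0, -0.0]
contact_force: [-4.1, 4.0, 5.5]
gripper_width: 11.1
```

Request:
move_arm --pt "-1 -0.7 -5 0 0 0 0" --pt "-1 -1.3 -10 0 0 0 0" --pt "-1 -1.6 -12 0 0 0 0" --pt "-1 -1.8 -14 0 0 0 0" --pt "-1 -1.8 -14 0 0 0 0"

```text
clock: 8.13
position: [466.3, -225.2, 29.2]
ee_rot: [-0.662, 0.749, 0.001, 0.001]
contact_force: [-3.3, 13.0, 8.0]
gripper_width: 10.9
```

Run:
```python
from ov import *
s=readout.read_state(); print(s['clock'],s['position'],s['contact_force'],s['wrist_torque'],s['gripper_width'])
```

```text
8.1333 [ 466.28858788 -225.22974419   29.21007641] [-3.25348596 12.96664523  7.97998552] [ 3.6655945   0.82762573 -0.53787822] 10.915291513476804
```

Request:
move_arm --pt "-1 -0.2 -1.5 0 0 0 0" --pt "-1 -0.2 -1.5 0 0 0 0"

```text
clock: 8.3
position: [466.3, -225.3, 29.2]
ee_rot: [-0.662, 0.749, 0.002, 0.001]
contact_force: [-2.4, 20.1, 8.8]
gripper_width: 10.9
```

Request:
move_arm --pt "0 0 0.8 0 0 0 0" --pt "0 0 0.8 0 0 0 0" --pt "0 0 0.8 0 0 0 0" --pt "0 0 0.8 20 0 0 0" --pt "0.2 0 0.8 45 0 0 0"

```text
clock: 8.72
position: [465.3, -227.7, 72.6]
ee_rot: [-0.663, 0.749, 0.002, -0.002]
contact_force: [0.1, -0.8, 0.2]
gripper_width: 50.9
```

Request:
move_arm --pt "0.5 5 8 20 0 0 -0.12" --pt "0.5 12 20 40 0 0 -0.24" --pt "0.5 20 32 60 0 0 -0.36" --pt "0.5 30 48 70 0 0 -0.48" --pt "0.5 40 64 76 0 0 -0.6"

```text
clock: 9.13
position: [508.4, -163.8, 152.2]
ee_rot: [-0.409, 0.912, -0.001, 0.002]
contact_force: [0.4, -0.0, 0.4]
gripper_width: 64.2
```

Request:
move_arm --pt "0.5 5 8 0 0 0 -0.12" --pt "0.5 10 16 0 0 0 -0.24" --pt "0.5 15 24 0 0 0 -0.36" --pt "0.5 20 32 0 0 0 -0.48" --pt "0.5 20 32 0 0 0 -0.6"

```text
clock: 9.55
position: [528.1, -131.1, 149.9]
ee_rot: [-0.122, 0.992, -0.0, 0.001]
contact_force: [0.5, 0.0, -0.0]
gripper_width: 64.0
```

Request:
move_arm --pt "0.5 0 0 0 0 0 -0.12" --pt "0.5 0 0 0 0 0 -0.24" --pt "0.5 0 0 0 0 0 -0.29" --pt "0.5 0 0 0 0 0 -0.29"

```text
clock: 9.88
position: [527.1, -132.0, 149.9]
ee_rot: [0.02, 1.0, -0.0, 0.0]
contact_force: [1.1, -0.3, 0.3]
gripper_width: 64.0
```

```bash
cat >> h.py <<'E'
def zoom(p,box,fn,gam=.6,f=None):
    l,t,r,b=box; f=f or min(800/(r-l),600/(b-t))
    g=((p['frame'][t:b,l:r]/255.)**gam*255).astype(np.uint8)
    c=cv2.resize(g,None,fx=f,fy=f,interpolation=cv2.INTER_CUBIC)[:600,:800]
    for u in range((l+9)//10*10,r,10): cv2.putText(c,str(u),(int((u-l+.5)*f)-10,10),0,.35,(0,0,255));cv2.line(c,(int((u-l+.5)*f),12),(int((u-l+.5)*f),18),(0,0,255))
    for u in range((t+9)//10*10,b,10): cv2.putText(c,str(u),(0,int((u-t+.5)*f)+4),0,.35,(0,0,255));cv2.line(c,(25,int((u-t+.5)*f)),(32,int((u-t+.5)*f)),(0,0,255))
    cv2.imwrite('pics/'+fn,c)
E
python3 - <<'E'
from ov import *
p=shot('wrist','w7.png'); s=readout.read_state(); print(s['clock'],s['position'],s['ee_rot'],s['joints'])
np.save('w7.npy',p,allow_pickle=True)
for n in ['pin_top','post_top','keeper_grip','bed_top','bar_foot']:
    r=nets.tip_of(n,p)[:1]
    print(n,[(round(a['conf'],2),np.round(a['uv']),np.round(atz(p,a['uv'],Z[n]),1)) for a in r])
E
```

```text
9.9333 [ 527.03152341 -131.955225    149.90978995] [ 1.95162935e-02  9.99809499e-01 -2.61751236e-04  1.06447548e-04] [ 5.35594432e-02  2.83701674e-01 -2.59984868e-01  6.28302232e-04
 -1.02693577e+00 -1.66371590e+00]
pin_top [(0.62, array([282., 199.]), array([ 525.1, -129.3,   62. ]))]
post_top [(0.8, array([311., 142.]), array([ 479.4, -101.5,   44. ]))]
keeper_grip []
bed_top [(0.84, array([190., 137.]), array([ 469.3, -203.5,   56. ]))]
bar_foot [(0.7, array([282.,  80.]), array([ 427. , -125.2,   38. ]))]
```

View pics/w7.png

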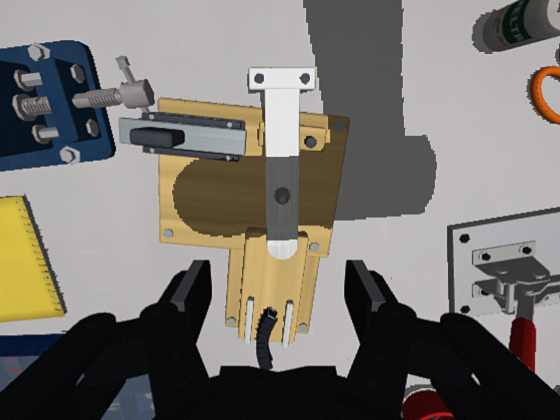

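Run:
```python
from ov import *
p=np.load('w7.npy',allow_pickle=True).item()
zoom(p,(240,60,330,270),'w7a.png',.6,2.85)
zoom(p,(250,170,330,230),'w7b.png',.5)
zoom(p,(240,60,330,130),'w7c.png',.8)
```

```text
(no output)
```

View pics/w7b.png

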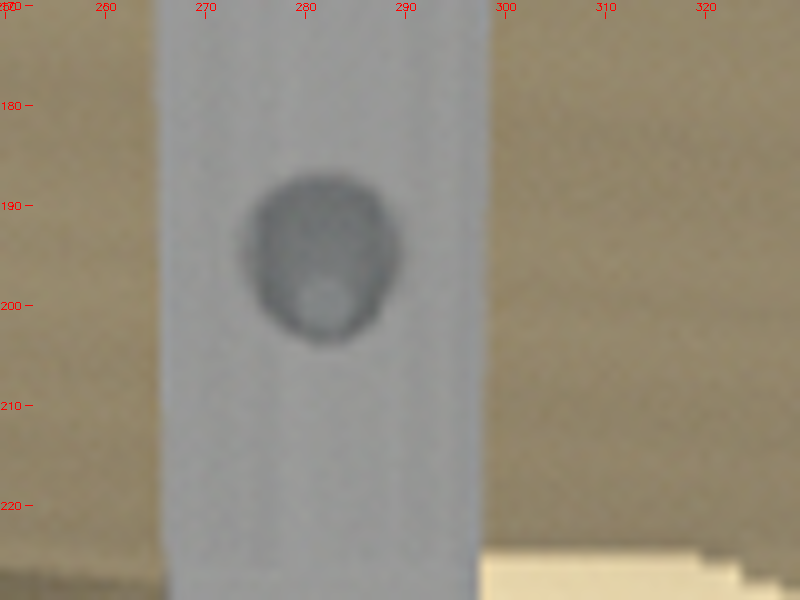

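View pics/w7c.png

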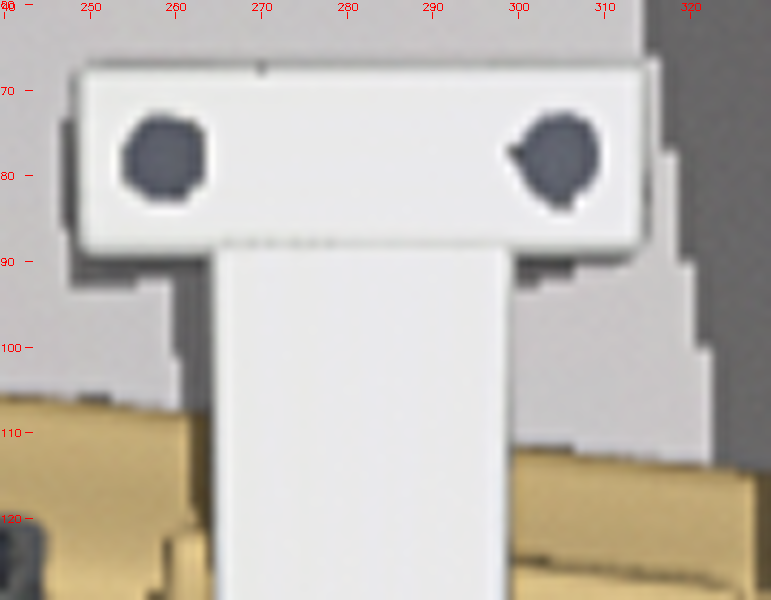

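Run:
```python
from ov import *
p=np.load('w7.npy',allow_pickle=True).item()
print('tip',atz(p,[282,199.6],62),'base54',atz(p,[281.8,196],54))
a,b=atz(p,[258.7,78],46),atz(p,[305,77],46);print('bolts',a,b,(a+b)/2, np.arctan2((b-a)[1],(b-a)[0]))
for r in (110,160,200,220):
    # edges
    L=265.0+(r-90)*(266.2-265.0)/130; R=299+(r-90)*(297.5-299)/130
    l,q=atz(p,[L,r],46),atz(p,[R,r],46); print(r,l[:2],q[:2],((l+q)/2)[:2],np.hypot(*(l-q)[:2]))
for k in ([249.5,67.5],[315,67],[249.5,88.5],[314,88.5],[282,242+17]): print(k,atz(p,k,46)[:2])
s=[527.03,-131.96,149.9]; print(proj(p,[[527.03,-131.96,186.4],[527.03,-131.96,46]]))
```

```text
tip [ 525.41654046 -128.969533     62.        ] base54 [ 524.29627457 -129.006511     54.        ]
bolts [ 425.36290456 -144.21862292   46.        ] [ 426.18011041 -106.13863388   46.        ] [ 425.77150749 -125.1786284    46.        ] 1.549339376511196
110 [ 450.69564837 -140.21649205] [ 451.87285203 -111.82390558] [ 451.2842502  -126.02019881] 28.416980402701096
160 [ 492.91093203 -142.04485855] [ 494.10133647 -113.25627833] [ 493.50613425 -127.65056844] 28.813181247334676
200 [ 529.60443971 -143.6354003 ] [ 530.80638702 -114.49898217] [ 530.20541336 -129.06719123] 29.16119920192325
220 [ 549.03448453 -144.47807862] [ 550.24256445 -115.15623619] [ 549.63852449 -129.8171574 ] 29.346718728654707
[249.5, 67.5] [ 417.10803921 -151.24843706]
[315, 67] [418.9501542  -97.87142697]
[249.5, 88.5] [ 433.12920175 -152.32947387]
[314, 88.5] [435.35050632 -98.81518502]
[282, 259] [ 589.83705128 -131.17731973]
[[279.20803946 269.57817531]
 [278.58898691 196.78785777]]
```

Request:
move_arm --pt "0.5 -1 1.5 -25 0 0 0" --pt "0.5 -1.8 3 -60 0 0 0" --pt "0.5 -1.8 3 -90 0 0 0" --pt "0.5 -1.8 3 -110 0 0 0" --pt "0.5 -1.8 3 -115 0 0 0"

```text
clock: 10.6
position: [522.1, -128.2, 31.5]
ee_rot: [0.02, 1.0, 0.0, -0.004]
contact_force: [-0.1, 0.5, 0.4]
gripper_width: 64.0
```

Request:
move_arm --pt "0.5 0 0 0 0 0 0"

```text
clock: 10.68
position: [524.0, -128.3, 33.8]
ee_rot: [0.02, 1.0, -0.0, -0.002]
contact_force: [0.7, -0.2, -0.6]
gripper_width: 64.3
```

Run:
```python
from ov import *
p=shot('wrist','w8.png'); s=readout.read_state(); print(s['clock'],s['position'],s['ee_rot'],s['contact_force'])
np.save('w8.npy',p,allow_pickle=True)
zoom(p,(180,150,380,310),'w8a.png',.5)
t=shot('scene','s8.png');zoom(t,(230,190,350,290),'s8a.png')
```

```text
10.7333 [ 525.43893213 -128.36017572   35.30646707] [ 1.97131499e-02  9.99805645e-01 -2.46443590e-04 -5.18734283e-05] [ 0.32817298 -1.07605398 -0.45687682]
```

View pics/w8a.png

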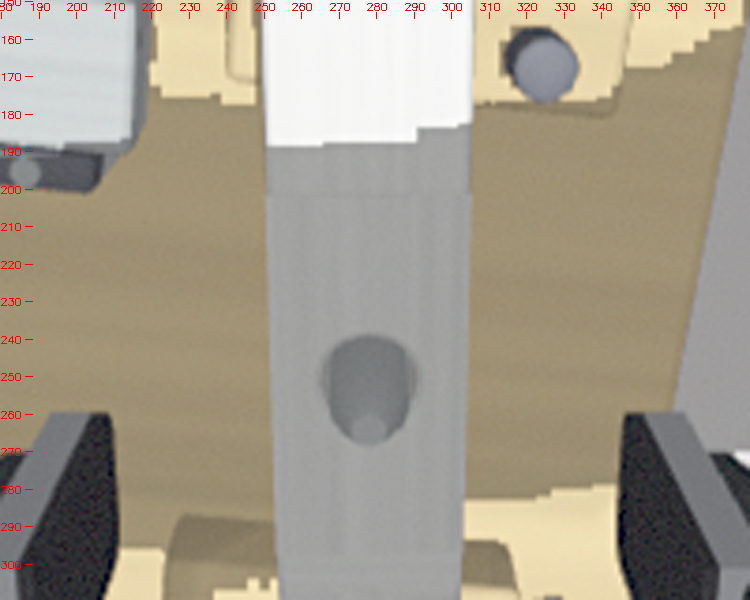

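View pics/s8a.png

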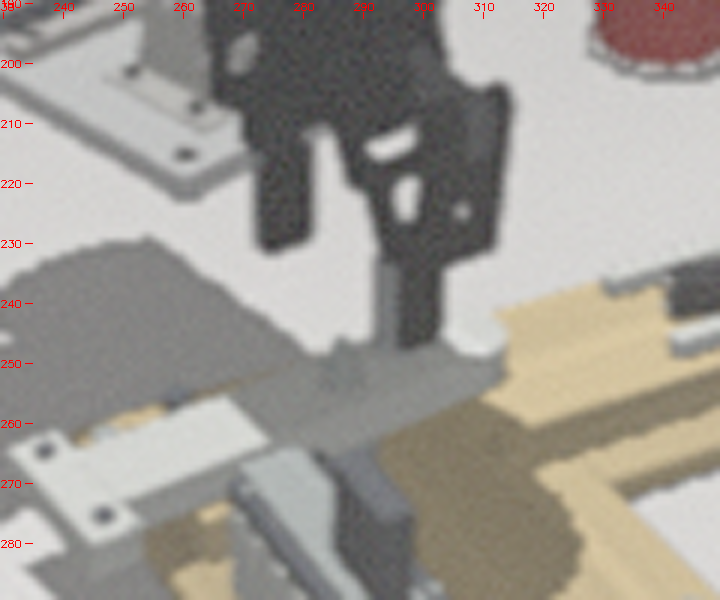

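Run:
```python
from ov import *
p=np.load('w8.npy',allow_pickle=True).item()
print('tip',atz(p,[278.2,264.3],62))
for z in (60,70,75,80,85): print(z,atz(p,[208,260],z),atz(p,[347,260],z))
```

```text
tip [ 525.38310138 -128.80644917   62.        ]
60 [ 522.41547717 -165.71502279   60.        ] [525.34420574 -92.52408581  60.        ]
70 [ 517.64562666 -163.11492912   70.        ] [520.38278607 -94.71143666  70.        ]
75 [ 515.2607014  -161.81488228   75.        ] [517.90207624 -95.80511209  75.        ]
80 [ 512.87577614 -160.51483545   80.        ] [515.42136641 -96.89878752  80.        ]
85 [ 510.49085089 -159.21478861   85.        ] [512.94065658 -97.99246294  85.        ]
```

Request:
move_arm --pt "0.5 0 -0.4 -15 0 0 0" --pt "0.5 0 -0.4 -32 0 0 0" --pt "0.5 0 -0.4 -44 0 0 0" --pt "0.5 0 -0.4 -50 0 0 0" --pt "0.5 0 -0.4 -50 0 0 0"

```text
clock: 11.2
position: [525.3, -128.6, -14.6]
ee_rot: [0.02, 1.0, -0.0, 0.0]
contact_force: [0.0, -0.4, -0.5]
gripper_width: 64.1
```

Request:
move_arm --pt "0.5 0 0 0 0 0 0" --pt "0.5 0 0 0 0 0 0"

```text
clock: 11.37
position: [526.3, -128.6, -13.5]
ee_rot: [0.02, 1.0, -0.0, 0.001]
contact_force: [-0.1, -0.5, -0.3]
gripper_width: 64.0
```

Run:
```python
from ov import *
p=shot('wrist','w9.png'); s=readout.read_state(); print(s['clock'],s['position'],s['ee_rot'],s['contact_force'])
zoom(p,(180,200,380,350),'w9a.png',.5)
```

```text
11.4167 [ 526.11599932 -128.62240282  -13.59361542] [1.99722720e-02 9.99799642e-01 1.11348204e-05 1.33565814e-03] [-0.41749447  0.14502002  0.42670684]
```

View pics/w9a.png

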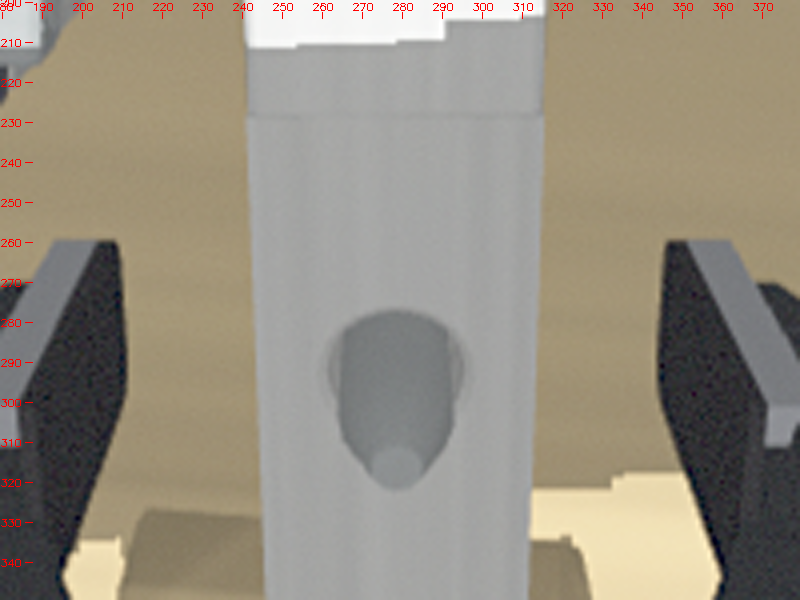

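Request:
move_arm --pt "-1 0 0 -1 0 0 0" --pt "-1 0 0 -1 0 0 0" --pt "-1 0 0 -1 0 0 0" --pt "-1 0 0 -1 0 0 0" --pt "-1 0 0 -1 0 0 0"

```text
clock: 11.83
position: [525.4, -128.6, -15.3]
ee_rot: [0.02, 1.0, -0.0, 0.0]
contact_force: [-1.2, 0.9, 4.7]
gripper_width: 28.8
```

Request:
move_arm --pt "-1 0 0 0 0 0 0" --pt "-1 0 0 0 0 0 0"

```text
clock: 12.0
position: [525.4, -128.6, -15.3]
ee_rot: [0.02, 1.0, -0.0, 0.0]
contact_force: [-0.6, 0.4, 5.4]
gripper_width: 28.7
```

Run:
```python
from ov import *
p=shot('wrist','w10.png'); s=readout.read_state(); print(s['clock'],s['position'],s['ee_rot'],s['contact_force'],s['wrist_torque'],s['gripper_width'])
np.save('w10.npy',p,allow_pickle=True)
zoom(p,(200,200,360,320),'w10a.png',.5)
```

```text
12.05 [ 525.41485525 -128.5931835   -15.35164464] [ 1.98995723e-02  9.99801892e-01 -5.67427866e-05  4.24293681e-04] [-1.7461029   0.33847297  5.71007598] [ 0.23634791  0.29511986 -0.00166841] 29.222513162999682
```

View pics/w10a.png

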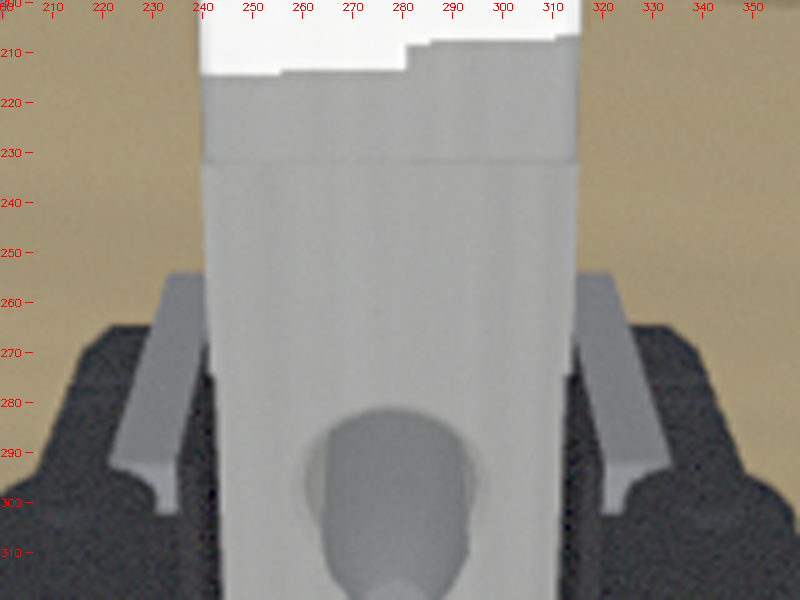

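Run:
```python
from ov import *
p=np.load('w10.npy',allow_pickle=True).item()
print(atz(p,[278.7,296],46),atz(p,[278.7,280.5],46),atz(p,[278.7,312],46), atz(p,[279,318.5],62))
a=np.linspace(0,6.28,40)
for cx,cy,R,z,col in ((525.4,-128.8,7.5,46,(0,255,0)),(525.4,-128.8,6,46,(0,0,255)),(525.4,-128.8,2.5,62,(255,0,0))):
    q=proj(p,np.c_[cx+R*np.cos(a),cy+R*np.sin(a),z+0*a]); cv2.polylines(p['frame'],[(q*16).round().astype(int)],True,col,1,cv2.LINE_AA,4)
zoom(p,(230,250,330,325),'w10b.png',.5)
```

```text
[ 524.57586224 -128.84173326   46.        ] [ 517.23226021 -128.55197082   46.        ] [ 532.41828084 -129.15116942   46.        ] [ 524.02651362 -128.75709832   62.        ]
```

View pics/w10b.png

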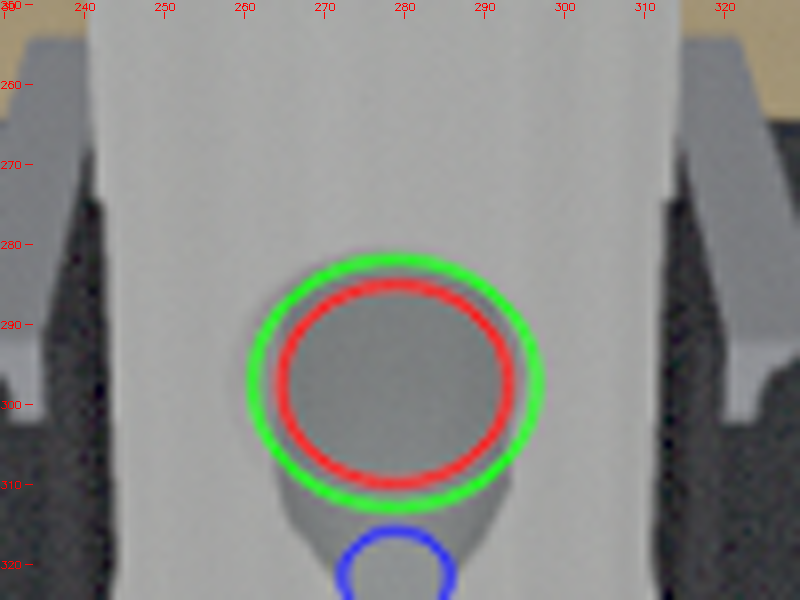

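Request:
move_arm --pt "-1 0 0 5 0 0 0" --pt "-1 0 0 15 0 0 0" --pt "-1 0 0 25 0 0 0" --pt "-1 0 0 35 0 0 0" --pt "-1 0 0 45 0 0 0"

```text
clock: 12.47
position: [525.0, -128.6, 30.3]
ee_rot: [0.02, 1.0, 0.0, 0.0]
contact_force: [0.1, -0.5, -1.7]
gripper_width: 29.0
```

Request:
move_arm --pt "-1 0 0 12 0 0 0" --pt "-1 0 0 24 0 0 0" --pt "-1 0 0 34 0 0 0" --pt "-1 0 0 38 0 0 0" --pt "-1 0 0 38 0 0 0"

```text
clock: 12.88
position: [525.8, -128.6, 68.7]
ee_rot: [0.02, 1.0, 0.0, 0.001]
contact_force: [-0.6, 0.2, -2.2]
gripper_width: 29.0
```

Run:
```python
from ov import *
p=shot('wrist','w11.png'); t=shot('scene','s11.png');s=readout.read_state(); print(s['clock'],s['position'],s['ee_rot'],s['contact_force'],s['wrist_torque'],s['gripper_width'])
zoom(t,(200,180,360,300),'s11a.png')
```

```text
12.9833 [ 524.60850269 -128.5367519    66.97502175] [ 2.02755963e-02  9.99794395e-01  1.58597252e-04 -2.05855263e-04] [ 0.36515077  0.24620528 -1.46728475] [-0.02564642 -0.01917022  0.02474876] 28.861701127064364
```

View pics/w11.png

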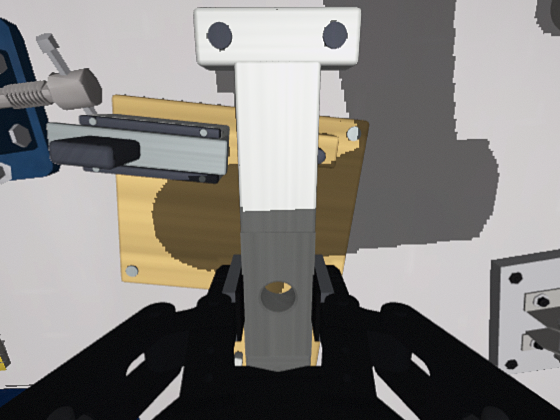

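View pics/s11a.png

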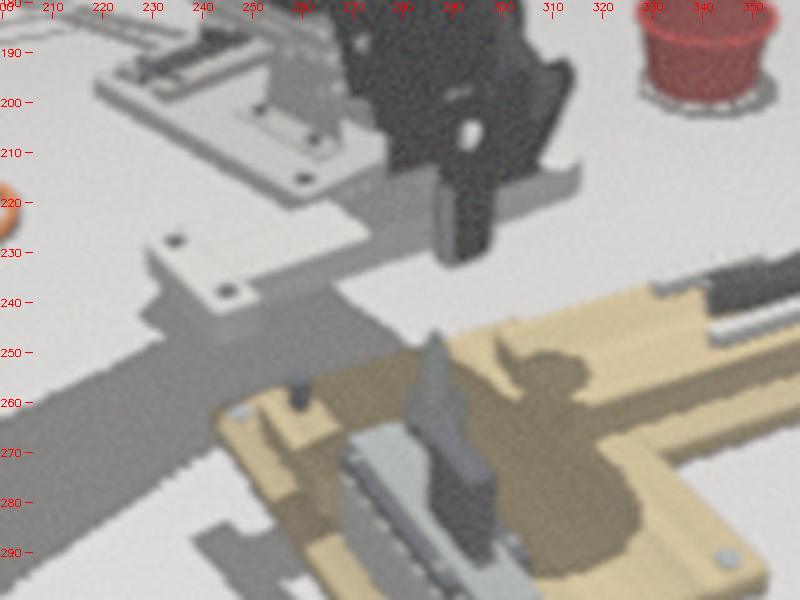

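Request:
move_arm --pt "-1 0 0 0 0 0 0.08" --pt "-1 0 0 0 0 0 0.2" --pt "-1 0 0 0 0 0 0.32" --pt "-1 0 0 0 0 0 0.44" --pt "-1 0 0 0 0 0 0.56"

```text
clock: 13.4
position: [524.2, -128.6, 66.0]
ee_rot: [-0.26, 0.966, 0.0, -0.001]
contact_force: [-0.1, 0.0, -1.8]
gripper_width: 28.8
```

Request:
move_arm --pt "-1 0 0 0 0 0 0.12" --pt "-1 0 0 0 0 0 0.24" --pt "-1 0 0 0 0 0 0.36" --pt "-1 0 0 0 0 0 0.48" --pt "-1 0 0 0 0 0 0.6"

```text
clock: 13.82
position: [524.2, -128.6, 66.0]
ee_rot: [-0.534, 0.846, 0.001, -0.001]
contact_force: [-0.7, -0.4, -0.7]
gripper_width: 29.5
```

Request:
move_arm --pt "-1 0 0 0 0 0 0.12" --pt "-1 0 0 0 0 0 0.24" --pt "-1 0 0 0 0 0 0.36" --pt "-1 0 0 0 0 0 0.48" --pt "-1 0 0 0 0 0 0.6"

```text
clock: 14.23
position: [524.2, -128.6, 66.0]
ee_rot: [0.76, -0.65, -0.001, 0.001]
contact_force: [0.4, -0.2, -0.8]
gripper_width: 29.2
```

Request:
move_arm --pt "-1 0 0 0 0 0 0.12" --pt "-1 0 0 0 0 0 0.24" --pt "-1 0 0 0 0 0 0.36" --pt "-1 0 0 0 0 0 0.48" --pt "-1 0 0 0 0 0 0.6"

```text
clock: 14.65
position: [524.2, -128.6, 66.0]
ee_rot: [0.918, -0.397, -0.001, 0.0]
contact_force: [0.3, 0.1, -1.3]
gripper_width: 28.9
```

Request:
move_arm --pt "-1 0 0 0 0 0 0.12" --pt "-1 0 0 0 0 0 0.24" --pt "-1 0 0 0 0 0 0.36" --pt "-1 0 0 0 0 0 0.48" --pt "-1 0 0 0 0 0 0.6"

```text
clock: 15.07
position: [524.2, -128.6, 66.0]
ee_rot: [0.994, -0.108, -0.001, 0.0]
contact_force: [0.7, 0.3, -1.5]
gripper_width: 28.8
```

Request:
move_arm --pt "-1 0 0 0 0 0 0.1" --pt "-1 0 0 0 0 0 0.18" --pt "-1 0 0 0 0 0 0.2" --pt "-1 0 0 0 0 0 0.2" --pt "-1 0 0 0 0 0 0.2"

```text
clock: 15.48
position: [524.6, -128.6, 66.6]
ee_rot: [1.0, -0.012, -0.001, -0.0]
contact_force: [0.4, 0.5, -2.5]
gripper_width: 28.9
```

Run:
```python
from ov import *
p=shot('wrist','w12.png'); t=shot('scene','s12.png');s=readout.read_state(); print(s['clock'],s['position'],s['ee_rot'],s['contact_force'],s['wrist_torque'],s['gripper_width'])
a=np.arctan2(s['ee_rot'][1],s['ee_rot'][0]);print('jaw',np.arctan2(np.sin(2*a),-np.cos(2*a)))
zoom(t,(200,160,420,320),'s12a.png')
np.save('w12.npy',p,allow_pickle=True)
```

```text
15.5833 [ 524.79745638 -128.61794764   66.83743763] [ 9.99934377e-01 -1.14520310e-02 -3.04680209e-04  6.60306911e-06] [-0.02311471 -0.26742893 -2.09724239] [0.01284897 0.0173308  0.02955654] 28.69948771983967
jaw -3.118688089935472
```

View pics/w12.png

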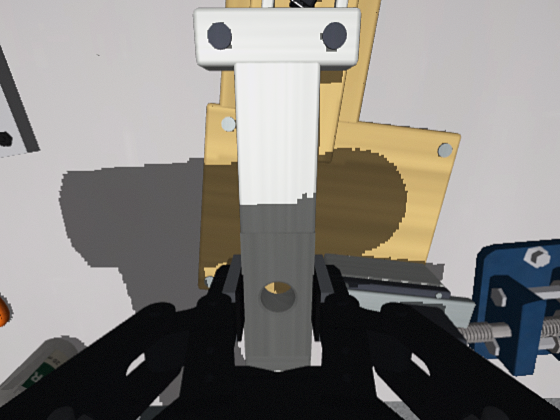

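View pics/s12a.png

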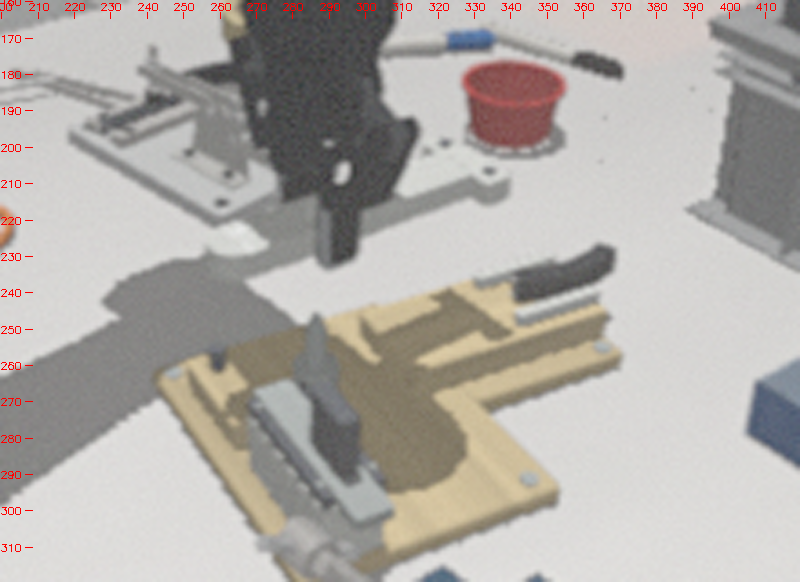

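Run:
```python
from ov import *
p=np.load('w12.npy',allow_pickle=True).item()
a=np.linspace(0,6.28,40)
import copy
for fn in ('w12',):
    zoom(p,(240,260,320,320),'w12c.png',.45)
    for cx,cy,R,z,col in ((524.8,-128.6,7.5,128.2,(0,255,0)),(525.3,-128.9,6,54,(0,0,255)),(525.3,-128.9,2.5,62,(255,0,0)),(524.8,-128.6,7.5,112.2,(0,255,255))):
        q=proj(p,np.c_[cx+R*np.cos(a),cy+R*np.sin(a),z+0*a]); cv2.polylines(p['frame'],[(q*16).round().astype(int)],True,col,1,cv2.LINE_AA,4)
    zoom(p,(240,260,320,320),'w12b.png',.45)
```

```text
(no output)
```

View pics/w12c.png

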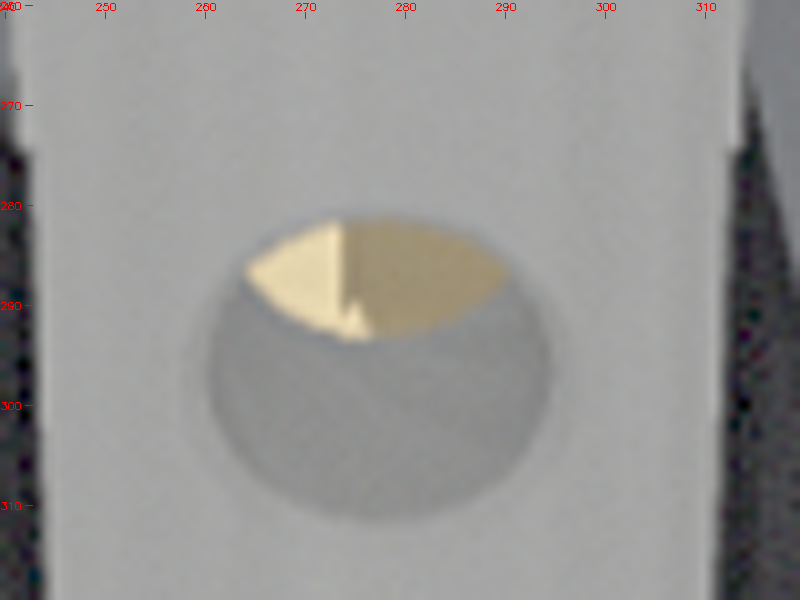

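View pics/w12b.png

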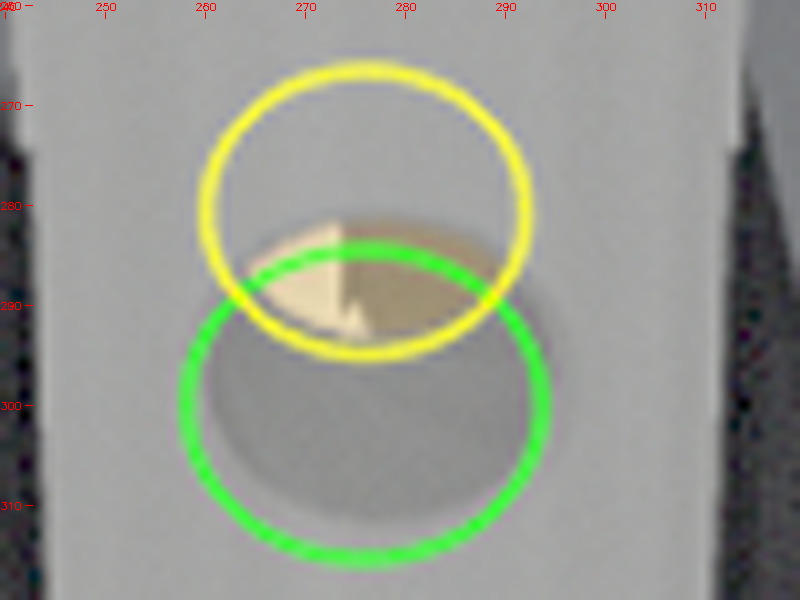

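Request:
move_arm --pt "-1 -0.4 -0.4 -10 0 0 0" --pt "-1 -0.4 -0.4 -20 0 0 0" --pt "-1 -0.4 -0.4 -30 0 0 0" --pt "-1 -0.4 -0.4 -37 0 0 0" --pt "-1 -0.4 -0.4 -40 0 0 0"

```text
clock: 16.0
position: [523.2, -129.0, 25.0]
ee_rot: [1.0, -0.011, -0.002, 0.0]
contact_force: [-1.1, -0.3, -0.8]
gripper_width: 28.8
```

Request:
move_arm --pt "-1 0 0 -2 0 0 0" --pt "-1 0 0 -4 0 0 0" --pt "-1 0 0 -6 0 0 0" --pt "-1 0 0 -8 0 0 0" --pt "-1 0 0 -9 0 0 0"

```text
clock: 16.42
position: [524.7, -129.0, 18.1]
ee_rot: [1.0, -0.011, 0.0, -0.0]
contact_force: [-0.3, -0.0, -1.3]
gripper_width: 29.0
```

Run:
```python
from ov import *
p=shot('wrist','w13.png'); t=shot('scene','s13.png');s=readout.read_state(); print(s['clock'],s['position'],s['ee_rot'],s['contact_force'],s['wrist_torque'],s['gripper_width'])
zoom(t,(260,190,340,250),'s13a.png',.5)
zoom(p,(240,260,320,320),'w13c.png',.45)
np.save('w13.npy',p,allow_pickle=True)
```

```text
16.5167 [ 524.58094444 -128.99152857   18.1241039 ] [ 9.99940428e-01 -1.09151567e-02  1.67124549e-05 -1.63002030e-05] [ 1.0795355  -1.18721693 -1.20304626] [ 0.03756568  0.00323565 -0.00440455] 28.800067750628177
```

View pics/w13c.png

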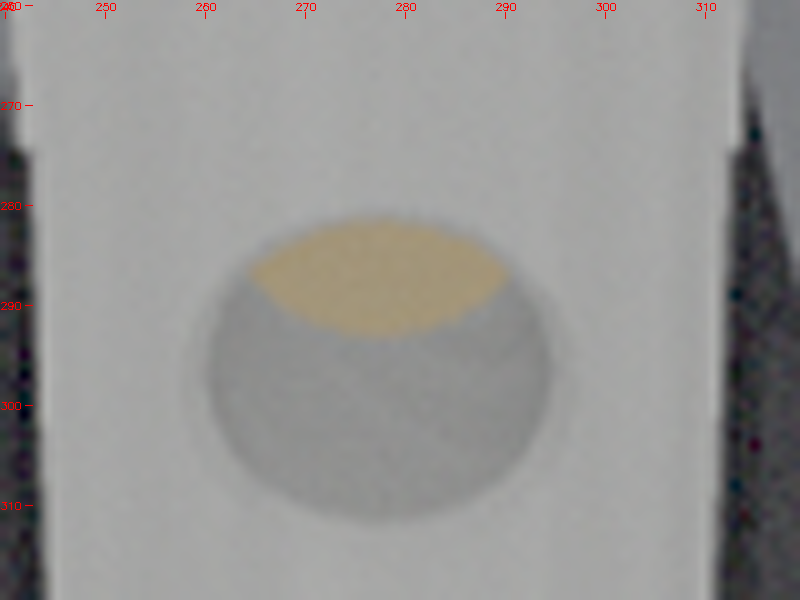

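View pics/s13a.png

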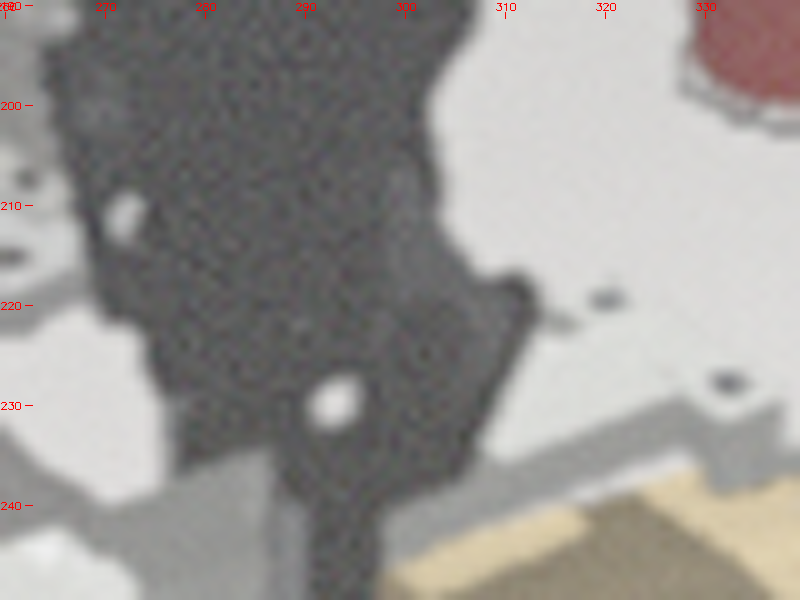

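Request:
move_arm --pt "-1 0 0 -1.5 0 0 0" --pt "-1 0 0 -3 0 0 0" --pt "-1 0 0 -4 0 0 0" --pt "-1 0 0 -4.5 0 0 0" --pt "-1 0 0 -4.5 0 0 0"

```text
clock: 16.93
position: [524.5, -129.0, 13.5]
ee_rot: [1.0, -0.011, -0.0, -0.0]
contact_force: [0.7, -0.7, -1.3]
gripper_width: 28.9
```

Run:
```python
from ov import *
p=shot('wrist','w14.png'); s=readout.read_state(); print(s['clock'],s['position'],s['contact_force'],s['wrist_torque'],s['gripper_width'])
zoom(p,(240,260,320,320),'w14c.png',.45)
a=np.linspace(0,6.28,40)
for cx,cy,R,z,col in ((525.4,-128.8,2.5,62,(255,0,0)),(525.4,-128.8,6,54,(0,0,255))):
        q=proj(p,np.c_[cx+R*np.cos(a),cy+R*np.sin(a),z+0*a]); cv2.polylines(p['frame'],[(q*16).round().astype(int)],True,col,1,cv2.LINE_AA,4)
zoom(p,(240,260,320,320),'w14d.png',.45)
```

```text
16.9833 [ 524.55829867 -129.01514249   13.54614461] [ 0.39088605  0.05801883 -1.2948497 ] [-0.01916459  0.05896114  0.00437925] 28.937629755838074
```

View pics/w14c.png

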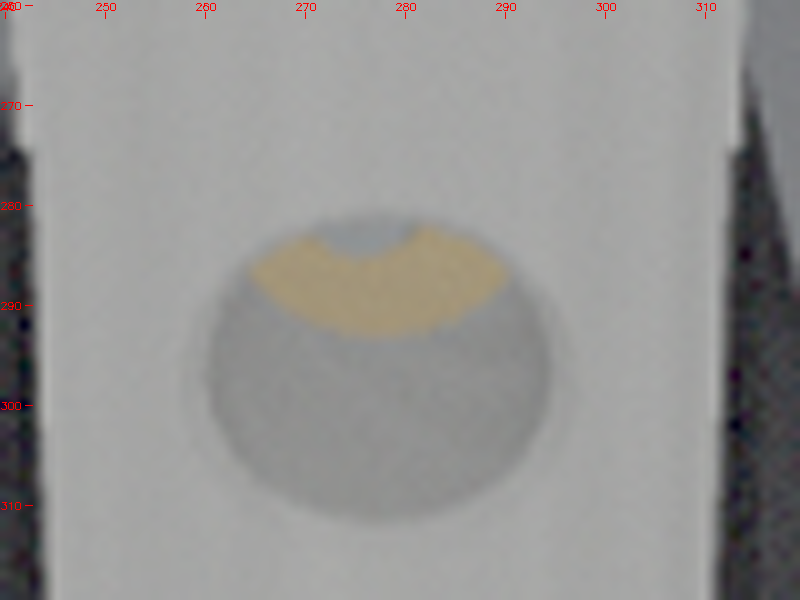

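View pics/w14d.png

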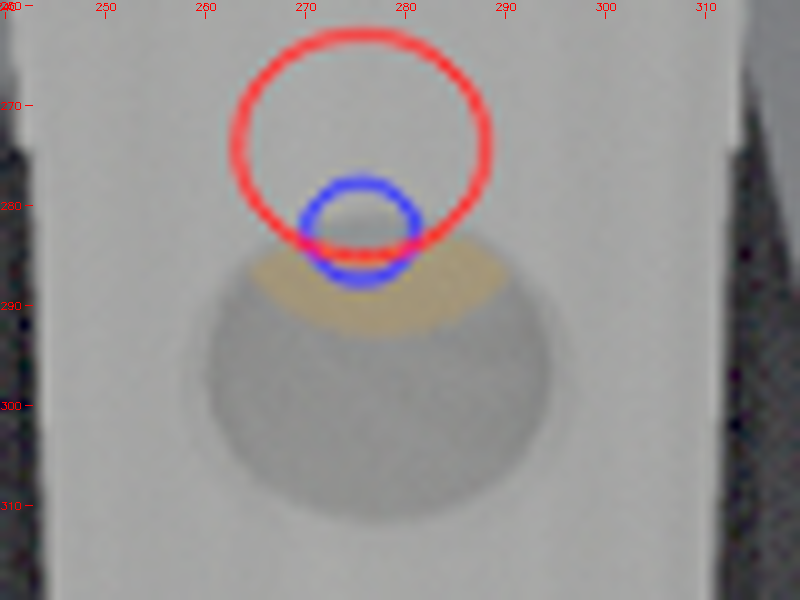

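Run:
```python
from ov import *
p=shot('wrist')
zb=30+13.55+15.35
print('hole bottom centre x',atz(p,[277.6,293.3],zb)[:2]+[7.5,0],'top',atz(p,[277.6,296.4],zb+16)[:2],'top edges',atz(p,[277.6,281.3],zb+16)[:2],atz(p,[277.6,311.5],zb+16)[:2],'tip',atz(p,[276,285.2],62)[:2]+[2.5,0])
```

```text
hole bottom centre x [ 525.39195122 -129.55488007] top [ 526.34826557 -129.73910912] top edges [ 533.50577922 -129.89935128] [ 518.95503037 -129.5735898 ] tip [ 526.59984256 -128.95352312]
```

Request:
move_arm --pt "-1 0.9 0.6 0 0 0 0" --pt "-1 0.9 0.6 -2 0 0 0" --pt "-1 0.9 0.6 -4 0 0 0" --pt "-1 0.9 0.6 -5 0 0 0" --pt "-1 0.9 0.6 -5 0 0 0"

```text
clock: 17.45
position: [525.1, -128.4, 8.2]
ee_rot: [1.0, -0.011, -0.0, 0.0]
contact_force: [-0.3, 0.1, -1.4]
gripper_width: 29.3
```

Run:
```python
from ov import *
p=shot('wrist','w15.png'); s=readout.read_state(); print(s['clock'],s['position'],s['contact_force'],s['wrist_torque'],s['gripper_width'])
zoom(p,(240,260,320,320),'w15c.png',.45)
```

```text
17.5 [ 525.30298191 -128.44997789    8.36534482] [ 0.30348638 -0.57093199 -1.9003744 ] [-0.01335734 -0.00464131 -0.05651823] 28.430008683870433
```

View pics/w15c.png

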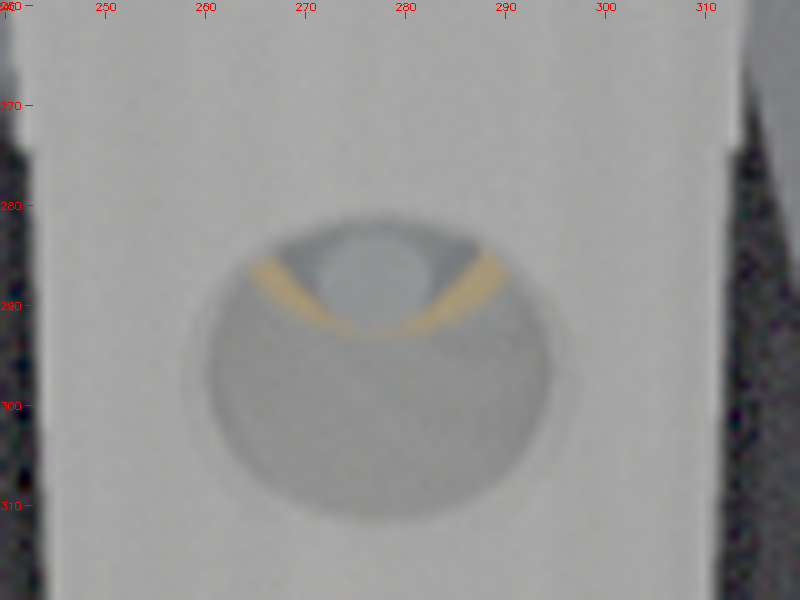

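Run:
```python
from ov import *
p=shot('wrist')
zb=30+8.3+15.35
print('hole bottom',atz(p,[277.6,293.3],zb)[:2]+[7.5,0],'top',atz(p,[277.6,296.4],zb+16)[:2],'tip',atz(p,[277,287.4],62)[:2])
```

```text
hole bottom [ 526.10665756 -128.95597934] top [ 527.0716716  -129.14040849] tip [ 526.79794211 -128.8699737 ]
```

Request:
move_arm --pt "-1 0.2 0 -3 0 0 0" --pt "-1 0.2 0 -7 0 0 0" --pt "-1 0.2 0 -10 0 0 0" --pt "-1 0.2 0 -12 0 0 0" --pt "-1 0.2 0 -12 0 0 0"

```text
clock: 17.97
position: [525.1, -128.4, -4.1]
ee_rot: [1.0, -0.011, -0.001, 0.0]
contact_force: [-0.3, -0.1, -2.1]
gripper_width: 29.1
```

Request:
move_arm --pt "-1 0 0 -2 0 0 0" --pt "-1 0 0 -4 0 0 0" --pt "-1 0 0 -6 0 0 0" --pt "-1 0 0 -8 0 0 0" --pt "-1 0 0 -8.5 0 0 0"

```text
clock: 18.38
position: [525.5, -128.4, -12.3]
ee_rot: [1.0, -0.011, -0.0, -0.0]
contact_force: [0.2, 0.3, -1.9]
gripper_width: 29.0
```

Run:
```python
from ov import *
s=readout.read_state(); print(s['clock'],s['position'],s['contact_force'],s['wrist_torque'],s['gripper_width'])
```

```text
18.3833 [ 525.45194988 -128.40652489  -12.2816415 ] [ 0.21287389  0.31109109 -1.91489781] [-0.03135713  0.02441106 -0.00271897] 28.981672907115154
```

Free of contact. Creep down the last 3 mm.

Request:
move_arm --pt "-1 0 0 -1 0 0 0" --pt "-1 0 0 -2 0 0 0" --pt "-1 0 0 -2.5 0 0 0" --pt "-1 0 0 -2.5 0 0 0"

```text
clock: 18.72
position: [525.6, -128.4, -14.5]
ee_rot: [1.0, -0.011, -0.0, 0.0]
contact_force: [-0.1, -0.8, -2.4]
gripper_width: 29.0
```

Request:
move_arm --pt "-1 0 0 -0.6 0 0 0" --pt "-1 0 0 -0.6 0 0 0" --pt "-1 0 0 -0.6 0 0 0"

```text
clock: 18.97
position: [525.7, -128.4, -15.0]
ee_rot: [1.0, -0.011, 0.0, 0.0]
contact_force: [0.1, 0.6, -1.7]
gripper_width: 29.3
```

Request:
move_arm --pt "-1 0 0 -0.5 0 0 0" --pt "-1 0 0 -0.5 0 0 0" --pt "-1 0 0 -0.5 0 0 0"

```text
clock: 19.22
position: [525.8, -128.4, -15.3]
ee_rot: [1.0, -0.011, 0.0, 0.0]
contact_force: [-0.3, 0.2, -0.3]
gripper_width: 29.3
```

Request:
move_arm --pt "-1 0 0 -0.5 0 0 0" --pt "-1 0 0 -0.5 0 0 0" --pt "-1 0 0 -0.5 0 0 0"

```text
clock: 19.47
position: [525.8, -128.4, -15.4]
ee_rot: [1.0, -0.011, 0.0, 0.0]
contact_force: [-1.8, 0.9, 5.3]
gripper_width: 29.4
```

Request:
move_arm --pt "-1 0 0 0.4 0 0 -0.02" --pt "-1 0 0 0.4 0 0 -0.05" --pt "-1 0 0 0.4 0 0 -0.08" --pt "-1 0 0 0.4 0 0 -0.08"

```text
clock: 19.8
position: [526.5, -128.4, -15.3]
ee_rot: [0.999, -0.051, 0.001, 0.0]
contact_force: [-0.3, 0.2, 2.7]
gripper_width: 29.1
```

Run:
```python
from ov import *
p=shot('wrist','w16.png');t=shot('scene','s16.png');s=readout.read_state(); print(s['clock'],s['position'],s['ee_rot'],s['contact_force'],s['wrist_torque'],s['gripper_width'])
zoom(t,(230,210,390,300),'s16a.png')
np.save('w16.npy',p,allow_pickle=True)
```

```text
19.9 [ 526.45531853 -128.44698373  -15.30910176] [ 9.98707410e-01 -5.08224935e-02  7.63012260e-04 -1.59193023e-05] [0.99562009 0.15971499 3.23410958] [ 0.01811093 -0.07894372 -0.18521726] 28.877157235841846
```

View pics/w16.png

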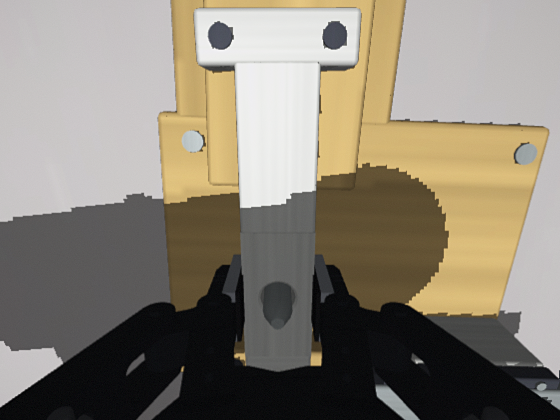

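View pics/s16a.png

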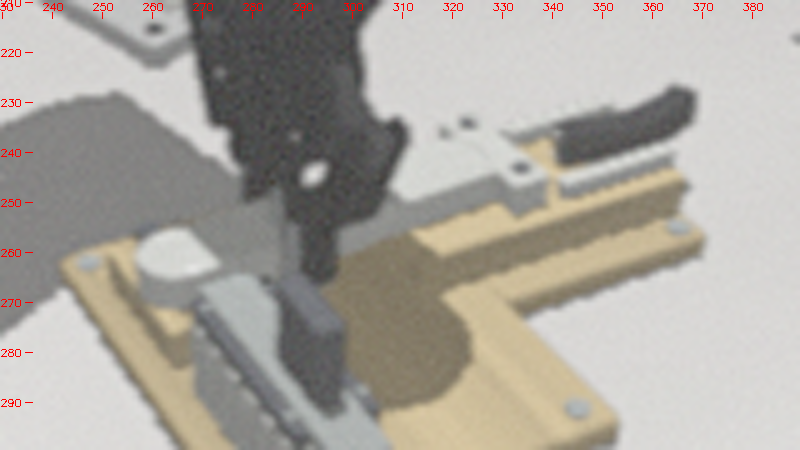

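Request:
move_arm --pt "-1 0 0 0 0 0 -0.01" --pt "-1 0 0 0 0 0 -0.02" --pt "-1 0 0 0 0 0 -0.02"

```text
clock: 20.15
position: [526.3, -128.4, -15.3]
ee_rot: [0.998, -0.061, 0.001, 0.0]
contact_force: [0.8, 0.8, 2.9]
gripper_width: 28.9
```

```bash
cat > st.py <<'E'
from h import *
s=readout.read_state();a=np.arctan2(s['ee_rot'][1],s['ee_rot'][0]); print(s['clock'],s['position'].round(2),'bar',np.round(2*a,4),s['contact_force'].round(1),s['wrist_torque'].round(2),s['gripper_width'])
E
python3 st.py
```

```text
20.15 [ 526.29 -128.38  -15.33] bar -0.1219 [0.8 0.8 2.9] [ 0.11 -0.17 -0.03] 28.877726446254837
```

Request:
move_arm --pt "-1 0 0 0 0 0 -0.01" --pt "-1 0 0 0 0 0 -0.015" --pt "-1 0 0 0 0 0 -0.015"

```text
clock: 20.4
position: [526.1, -128.4, -15.3]
ee_rot: [0.998, -0.068, 0.0, -0.0]
contact_force: [0.5, 0.3, 4.5]
gripper_width: 29.3
```

```bash
python3 st.py
```

```text
20.4 [ 526.15 -128.38  -15.32] bar -0.1368 [0.5 0.3 4.5] [ 0.2  -0.19  0.1 ] 29.251708977686285
```

Request:
move_arm --pt "-1 0 0 0 0 0 -0.008" --pt "-1 0 0 0 0 0 -0.012" --pt "-1 0 0 0 0 0 -0.012"

```text
clock: 20.65
position: [526.1, -128.4, -15.3]
ee_rot: [0.997, -0.074, 0.0, 0.0]
contact_force: [0.7, 0.8, 4.6]
gripper_width: 28.8
```

```bash
python3 st.py
```

```text
20.65 [ 526.08 -128.38  -15.32] bar -0.1489 [0.7 0.8 4.6] [ 0.23 -0.2   0.09] 28.758230440509813
```

Request:
move_arm --pt "-1 0 0 0 0 0 -0.008" --pt "-1 0 0 0 0 0 -0.012" --pt "-1 0 0 0 0 0 -0.012"

```text
clock: 20.9
position: [525.9, -128.5, -15.3]
ee_rot: [0.997, -0.08, 0.0, 0.0]
contact_force: [0.7, 0.9, 4.9]
gripper_width: 29.0
```

```bash
python3 st.py
```

```text
20.9 [ 525.93 -128.53  -15.33] bar -0.1605 [0.7 0.9 4.9] [ 0.08 -0.21  0.21] 29.02103844636385
```

Request:
move_arm --pt "-1 0 0 0 0 0 -0.01" --pt "-1 0 0 0 0 0 -0.01" --pt "-1 0 0 0 0 0 -0.01"

```text
clock: 21.15
position: [525.7, -128.9, -15.3]
ee_rot: [0.996, -0.085, 0.0, 0.0]
contact_force: [-0.1, -1.7, 4.6]
gripper_width: 28.7
```

```bash
python3 st.py
python3 - <<'E'
from h import *
p=shot('wrist','w17.png');t=shot('scene','s17.png')
np.save('w17.npy',p,allow_pickle=True)
zoom(p,(150,0,410,200),'w17a.png'); zoom(t,(235,230,300,280),'s17a.png',.5)
E
```

```text
21.15 [ 525.71 -128.9   -15.33] bar -0.1701 [-0.1 -1.7  4.6] [-0.34 -0.07  0.29] 28.726607969177838
```

View pics/w17a.png

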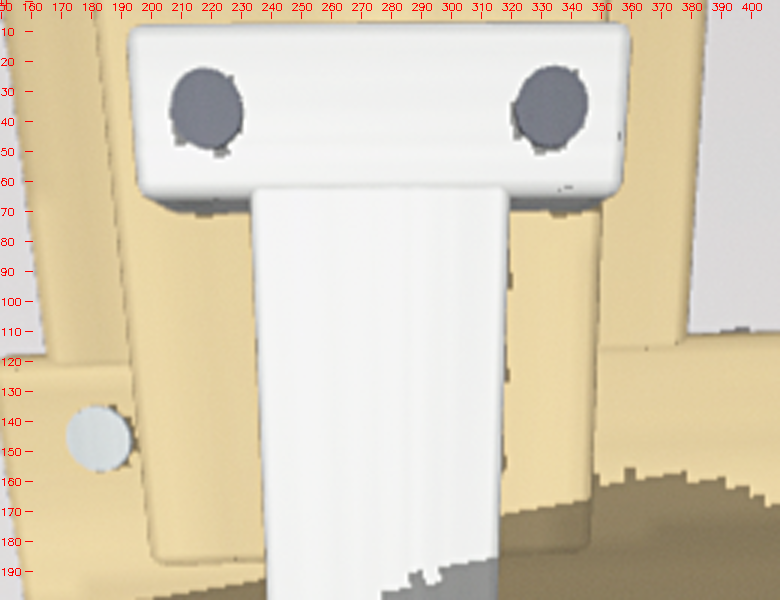

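View pics/s17a.png

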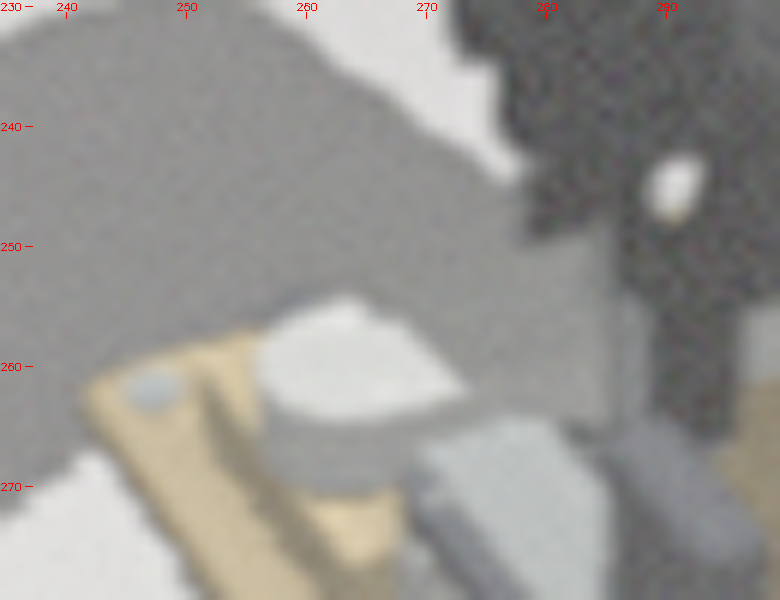

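Run:
```python
from h import *
p=np.load('w17.npy',allow_pickle=True).item()
def ang(a,b,z,n):
    A,B=atz(p,a,z),atz(p,b,z); print(n,A[:2].round(1),B[:2].round(1),np.arctan2(*(B-A)[1::-1][:2]) if 0 else np.arctan2((B-A)[1],(B-A)[0]))
# zoom factor 3: px = 150+X/3
P=lambda X,Y:(150+X/3-.5,Y/3-.5)
ang(P(155,562),P(590,549),30,'front edge (-y dir)')
ang(P(151,545),P(110,120),30,'left side')
ang(P(590,545),P(603,215),30,'right side')
ang(P(267,595),P(252,195),46,'bar left'); ang(P(498,595),P(508,195),46,'bar right')
ang(P(207,108),P(551,106),46,'bolts')
```

```text
front edge (-y dir) [ 576.  -104.9] [ 567.3 -166.3] -1.711098277258419
left side [ 578.5 -104.9] [ 632.2 -112.9] -0.1475948927449267
right side [ 567.9 -166.4] [ 610.7 -172.7] -0.14598267535053588
bar left [ 572.4 -122.4] [ 618.3 -130.3] -0.17048417629544527
bar right [ 567.4 -151.3] [ 613.4 -158.7] -0.1597623828703401
bolts [ 627.8 -127.2] [ 621.6 -164.6] -1.7360670014274413
```

Request:
move_arm --pt "-0.2 0 0 0 0 0 0" --pt "0 0 0 0 0 0 0" --pt "0.2 0 0 0 0 0 0" --pt "0.2 0 0 0 0 0 0" --pt "0.2 0 0 0 0 0 0"

```text
clock: 21.67
position: [525.2, -128.4, -16.0]
ee_rot: [0.996, -0.085, -0.001, -0.0]
contact_force: [0.0, -0.2, -0.3]
gripper_width: 51.3
```

Request:
move_arm --pt "0.2 0 0 10 0 0 0" --pt "0.2 0 0 30 0 0 0" --pt "0.2 0 0 60 0 0 0" --pt "0.2 0 0 95 0 0 0" --pt "0.2 0 0 130 0 0 0"

```text
clock: 22.08
position: [525.0, -128.4, 116.2]
ee_rot: [0.996, -0.085, -0.001, 0.0]
contact_force: [0.6, -0.5, -0.7]
gripper_width: 51.0
```

Request:
move_arm --pt "0.2 0 0 20 0 0 0" --pt "0.2 0 0 30 0 0 0" --pt "0.2 0 0 30 0 0 0"

```text
clock: 22.33
position: [527.1, -128.4, 147.4]
ee_rot: [0.996, -0.085, 0.003, -0.0]
contact_force: [1.1, -0.0, 0.4]
gripper_width: 51.2
```

```bash
python3 st.py
python3 - <<'E'
from h import *
p=shot('wrist','w18.png')
np.save('w18.npy',p,allow_pickle=True)
E
```

```text
22.3333 [ 527.13 -128.4   147.39] bar -0.1706 [ 1.1 -0.   0.4] [ 0.04 -0.06  0.01] 51.2089693992312
```

View pics/w18.png

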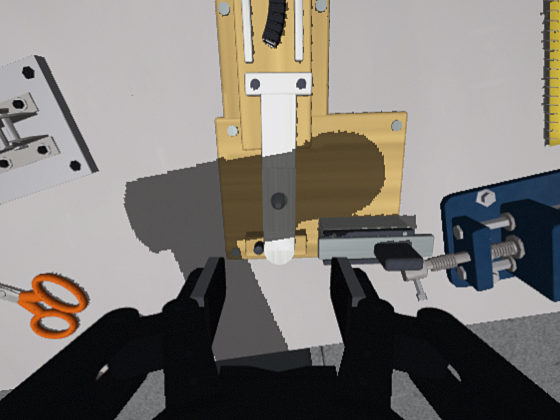

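Run:
```python
from h import *
p=np.load('w18.npy',allow_pickle=True).item()
zoom(p,(215,60,345,160),'w18a.png',.7); zoom(p,(230,180,350,270),'w18b.png',.5)
```

```text
(no output)
```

View pics/w18b.png

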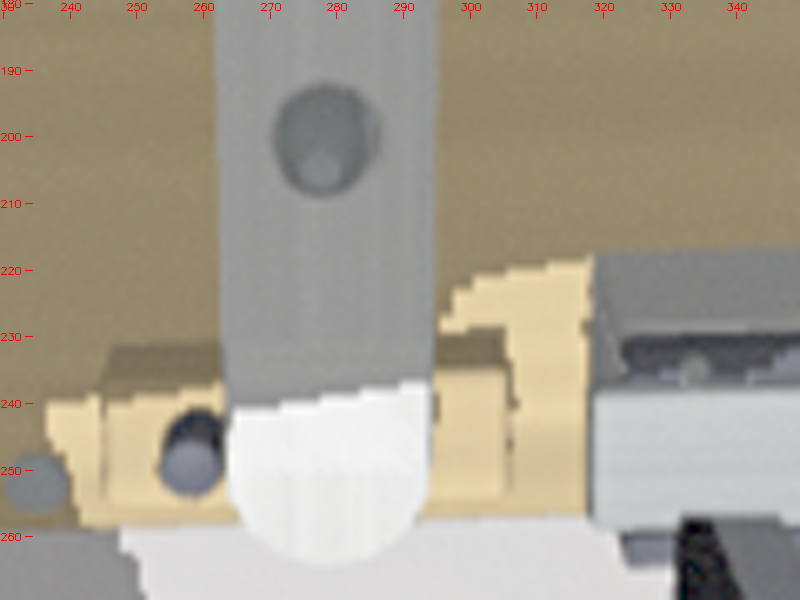

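View pics/w18a.png

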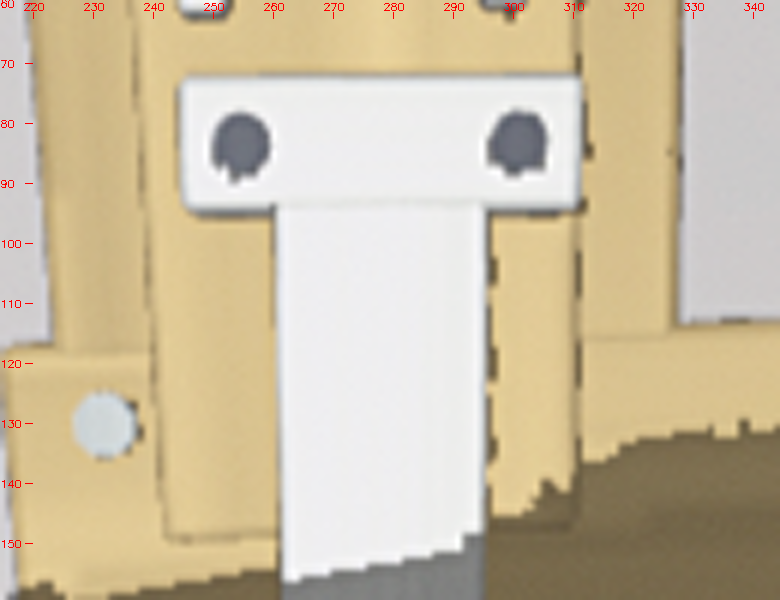

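Request:
move_arm --pt "0 -6 -10 0 0 0 -0.12" --pt "0 -16 -26 0 0 0 -0.24" --pt "0 -26 -42 0 0 0 -0.36" --pt "0 -38 -61 0 0 0 -0.48" --pt "0 -48 -78 0 0 0 -0.6"

```text
clock: 22.8
position: [475.3, -206.7, 141.7]
ee_rot: [0.926, -0.379, -0.003, 0.0]
contact_force: [1.1, 0.1, -1.0]
gripper_width: 43.0
```

Request:
move_arm --pt "0 -6 -9 0 0 0 -0.12" --pt "0 -11 -18 0 0 0 -0.24" --pt "0 -11 -19 0 0 0 -0.36" --pt "0 -11 -19 0 0 0 -0.48" --pt "0 -11 -19 0 0 0 -0.6"

```text
clock: 23.22
position: [464.8, -225.3, 141.8]
ee_rot: [0.772, -0.636, -0.003, 0.001]
contact_force: [-0.9, 0.3, -0.1]
gripper_width: 42.6
```

Request:
move_arm --pt "0 0 0 0 0 0 -0.12" --pt "0 0 0 0 0 0 -0.24" --pt "0 0 0 -20 0 0 -0.34" --pt "0 0 0 -30 0 0 -0.34" --pt "0 0 0 -30 0 0 -0.34"

```text
clock: 23.63
position: [463.3, -224.6, 110.1]
ee_rot: [-0.657, 0.754, 0.004, -0.003]
contact_force: [-0.0, -0.2, -0.4]
gripper_width: 42.7
```

```bash
python3 st.py
python3 - <<'E'
from h import *
p=shot('wrist','w19.png')
np.save('w19.npy',p,allow_pickle=True)
E
```

```text
23.6333 [ 463.32 -224.57  110.08] bar 4.5741 [-0.  -0.2 -0.4] [0.01 0.03 0.01] 42.69895292160955
```

View pics/w19.png

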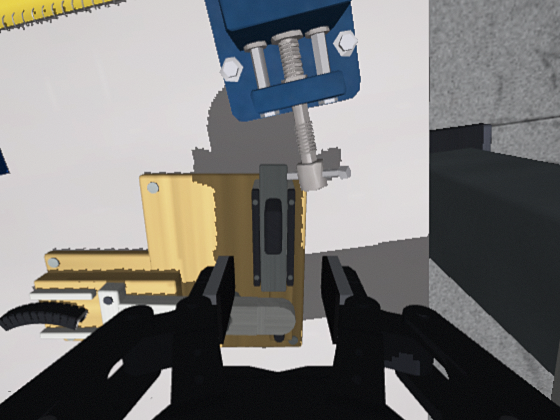

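Request:
move_arm --pt "0 1 0 -15 0 0 0" --pt "0 1 0 -25 0 0 0" --pt "0 1 0 -35 0 0 0" --pt "0 1 0 -35 0 0 0" --pt "0 1 0 -35 0 0 0"

```text
clock: 24.1
position: [467.3, -225.4, 78.9]
ee_rot: [-0.656, 0.755, 0.001, -0.001]
contact_force: [0.1, -0.1, 0.7]
gripper_width: 42.6
```

```bash
python3 st.py
python3 - <<'E'
from h import *
p=shot('wrist','w20.png')
zoom(p,(180,140,380,290),'w20a.png',.5)
E
```

```text
24.1 [ 467.29 -225.44   78.9 ] bar 4.573 [ 0.1 -0.1  0.7] [0.01 0.   0.02] 42.59223650381929
```

View pics/w20a.png

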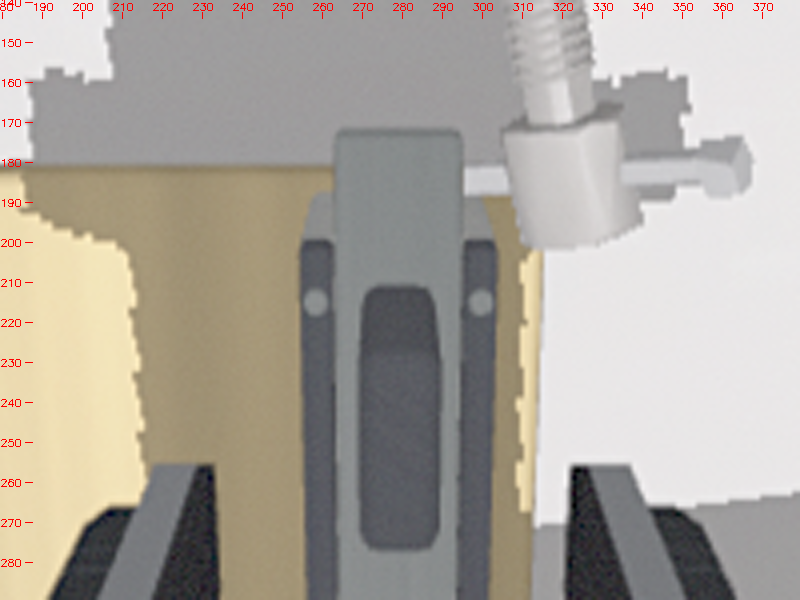

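Request:
move_arm --pt "0 -0.8 0 -15 0 0 0" --pt "0 -0.8 0 -30 0 0 0" --pt "0 -0.8 0 -43 0 0 0" --pt "0 -0.8 0 -48 0 0 0" --pt "0 -0.8 0 -48 0 0 0"

```text
clock: 24.57
position: [466.5, -225.4, 30.9]
ee_rot: [-0.656, 0.755, 0.001, -0.0]
contact_force: [-0.9, -0.6, -0.3]
gripper_width: 42.7
```

Request:
move_arm --pt "-1 0 0 0 0 0 0" --pt "-1 0 0 0 0 0 0" --pt "-1 0 0 0 0 0 0" --pt "-1 0 0 0 0 0 0" --pt "-1 0 0 0 0 0 0"

```text
clock: 24.98
position: [466.3, -225.4, 32.6]
ee_rot: [-0.656, 0.755, 0.0, -0.0]
contact_force: [-3.8, 1.6, 4.9]
gripper_width: 11.0
```

```bash
python3 st.py
```

```text
24.9833 [ 466.29 -225.43   32.56] bar 4.5725 [-3.8  1.6  4.9] [0.33 0.95 0.01] 10.996823615568182
```

Request:
move_arm --pt "-1 0.7 5 0 0 0 0" --pt "-1 1.7 12 0 0 0 0" --pt "-1 2.7 19 0 0 0 0" --pt "-1 3.6 25 0 0 0 0" --pt "-1 4.3 30 0 0 0 0"

```text
clock: 25.4
position: [470.5, -195.6, 32.5]
ee_rot: [-0.656, 0.755, 0.0, -0.001]
contact_force: [-3.8, -2.5, 5.7]
gripper_width: 11.0
```

Request:
move_arm --pt "-1 0.7 5 0 0 0 0" --pt "-1 1.3 9 0 0 0 0" --pt "-1 1.7 12 0 0 0 0" --pt "-1 1.9 13.5 0 0 0 0" --pt "-1 1.9 13.5 0 0 0 0"

```text
clock: 25.82
position: [472.4, -181.9, 32.5]
ee_rot: [-0.656, 0.755, 0.0, -0.0]
contact_force: [-3.5, 0.4, 6.4]
gripper_width: 10.7
```

```bash
python3 st.py
```

```text
25.8167 [ 472.42 -181.86   32.52] bar 4.5727 [-3.5  0.4  6.4] [ 0.18  1.06 -0.02] 10.714034336183905
```

Not against the home stop yet (force ~0); push a bit more.

Request:
move_arm --pt "-1 0.15 1 0 0 0 0" --pt "-1 0.15 1 0 0 0 0" --pt "-1 0.15 1 0 0 0 0"

```text
clock: 26.07
position: [472.4, -181.8, 32.5]
ee_rot: [-0.656, 0.755, -0.0, -0.001]
contact_force: [-4.2, -4.1, 5.9]
gripper_width: 10.8
```

```bash
python3 st.py
```

```text
26.0667 [ 472.43 -181.78   32.55] bar 4.5727 [-4.2 -4.1  5.9] [-1.16  1.1  -0.01] 10.78183205099132
```

Request:
move_arm --pt "-1 0.15 1 0 0 0 0" --pt "-1 0.15 1 0 0 0 0" --pt "-1 0.15 1 0 0 0 0"

```text
clock: 26.32
position: [472.4, -181.7, 32.5]
ee_rot: [-0.656, 0.755, -0.0, -0.001]
contact_force: [-4.2, -9.3, 4.7]
gripper_width: 10.8
```

```bash
python3 st.py
```

```text
26.3167 [ 472.42 -181.74   32.53] bar 4.5728 [-4.2 -9.3  4.7] [-2.48  1.07 -0.06] 10.770091906926293
```

Request:
move_arm --pt "-1 -0.2 -1.2 0 0 0 0" --pt "-1 -0.2 -1.2 0 0 0 0" --pt "-0.3 -0.2 -1.2 0 0 0 0" --pt "0 -0.2 -1.2 0 0 0 0" --pt "0 -0.2 -1.2 0 0 0 0"

```text
clock: 26.73
position: [473.9, -181.0, 31.7]
ee_rot: [-0.656, 0.755, -0.001, 0.001]
contact_force: [0.9, -0.0, 0.6]
gripper_width: 42.5
```

Request:
move_arm --pt "0 0 0 10 0 0 0" --pt "0 0 0 35 0 0 0" --pt "0 0 0 70 0 0 0" --pt "0 0 -20 105 0 0 0" --pt "0 0 -40 140 0 0 0"

```text
clock: 27.15
position: [473.3, -220.8, 174.0]
ee_rot: [-0.657, 0.754, -0.0, 0.0]
contact_force: [1.3, 0.6, -0.4]
gripper_width: 42.6
```

Request:
move_arm --pt "0 0 -20 20 0 0 0" --pt "0 0 -30 30 0 0 0" --pt "0 0 -30 30 0 0 0"

```text
clock: 27.4
position: [475.1, -253.2, 205.4]
ee_rot: [-0.655, 0.755, -0.003, 0.002]
contact_force: [1.1, 0.2, -0.5]
gripper_width: 42.9
```

```bash
python3 st.py
python3 - <<'E'
from h import *
p=shot('wrist','w21.png');np.save('w21.npy',p,allow_pickle=True)
zoom(p,(170,160,360,300),'w21a.png',.5)
t=shot('scene','s21.png');zoom(t,(160,200,380,320),'s21a.png',.7)
E
```

```text
27.4 [ 475.07 -253.15  205.4 ] bar 4.5708 [ 1.1  0.2 -0.5] [ 0.07 -0.05 -0.03] 42.854384648200195
```

View pics/w21.png

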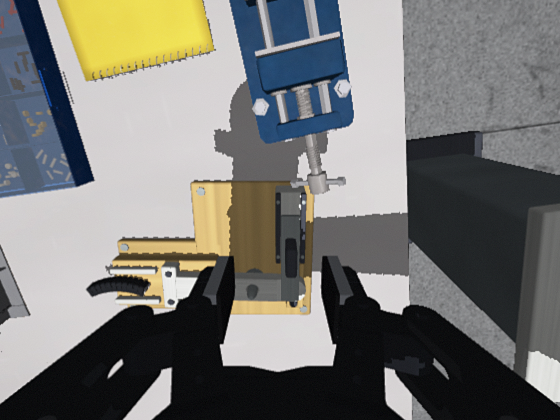

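View pics/w21a.png

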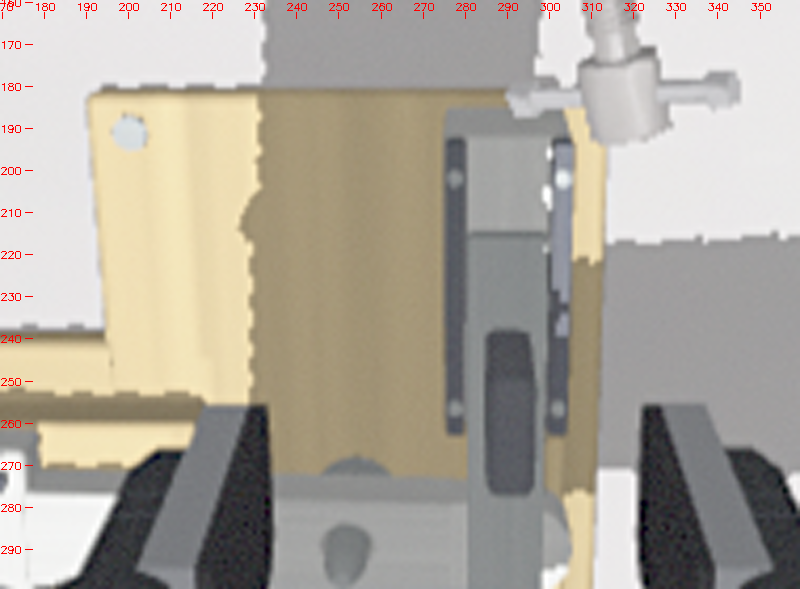

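View pics/s21a.png

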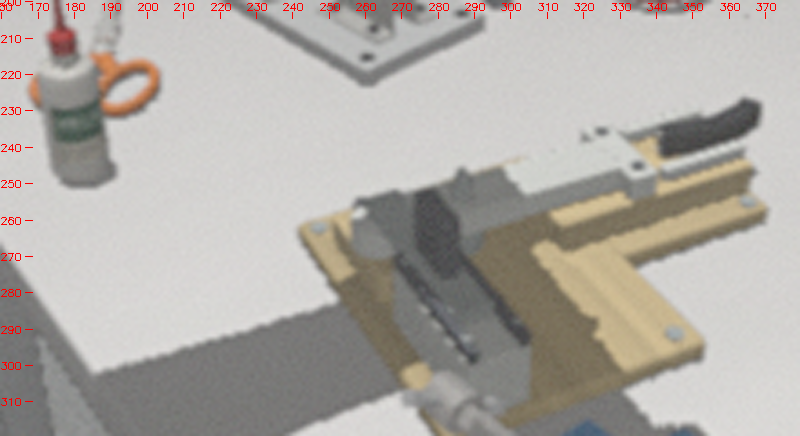

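Request:
move_arm --pt "0 0 -10 30 0 0 0" --pt "0 0 -30 45 0 0 0" --pt "0 0 -50 60 0 0 0" --pt "0 0 -50 60 0 0 0" --pt "0 0 -50 60 0 0 0"

```text
clock: 27.92
position: [473.0, -300.5, 260.4]
ee_rot: [-0.656, 0.755, 0.001, -0.0]
contact_force: [1.1, 0.1, -0.5]
gripper_width: 42.6
```

```bash
python3 st.py
python3 - <<'E'
from h import *
p=shot('wrist','w22.png');np.save('w22.npy',p,allow_pickle=True)
zoom(p,(80,160,330,290),'w22a.png',.5);zoom(p,(230,200,320,265),'w22b.png',.5)
E
```

```text
27.9167 [ 472.99 -300.55  260.37] bar 4.5718 [ 1.1  0.1 -0.5] [ 0.03  0.02 -0.05] 42.638062960097386
```

View pics/w22a.png

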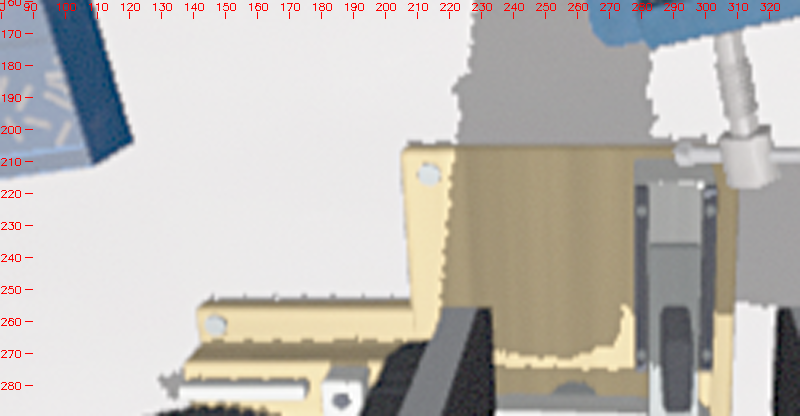

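View pics/w22b.png

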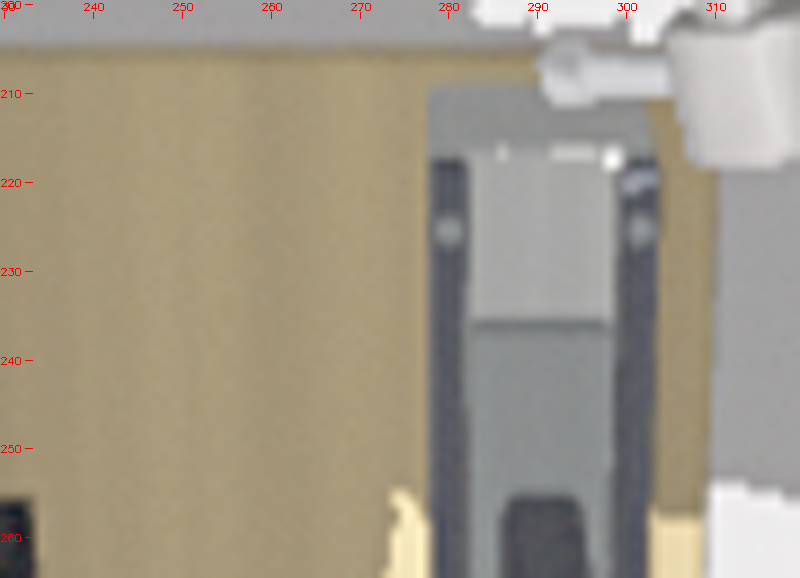

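Request:
move_arm --pt "0 5 35 0 0 0 0" --pt "0 10 70 0 0 0 0" --pt "0 15 105 0 0 0 0" --pt "0 18 130 0 0 0 0" --pt "0 18 150 0 0 0 0"

```text
clock: 28.38
position: [490.3, -147.9, 259.6]
ee_rot: [-0.657, 0.754, 0.001, -0.001]
contact_force: [-0.3, -0.2, 0.4]
gripper_width: 42.4
```

Request:
move_arm --pt "0 0 10 0 0 0 0" --pt "0 0 10 0 0 0 0" --pt "0 0 10 0 0 0 0"

```text
clock: 28.63
position: [490.7, -140.4, 260.7]
ee_rot: [-0.657, 0.754, 0.001, -0.001]
contact_force: [-0.8, -0.4, -0.4]
gripper_width: 42.8
```

```bash
python3 st.py
python3 - <<'E'
from h import *
p=shot('wrist','w23.png');np.save('w23.npy',p,allow_pickle=True)
zoom(p,(90,110,350,270),'w23a.png',.5);zoom(p,(230,170,320,235),'w23b.png',.5)
E
```

```text
28.6333 [ 490.69 -140.41  260.69] bar 4.5743 [-0.8 -0.4 -0.4] [-0.03  0.02 -0.03] 42.785144277346355
```

View pics/w23a.png

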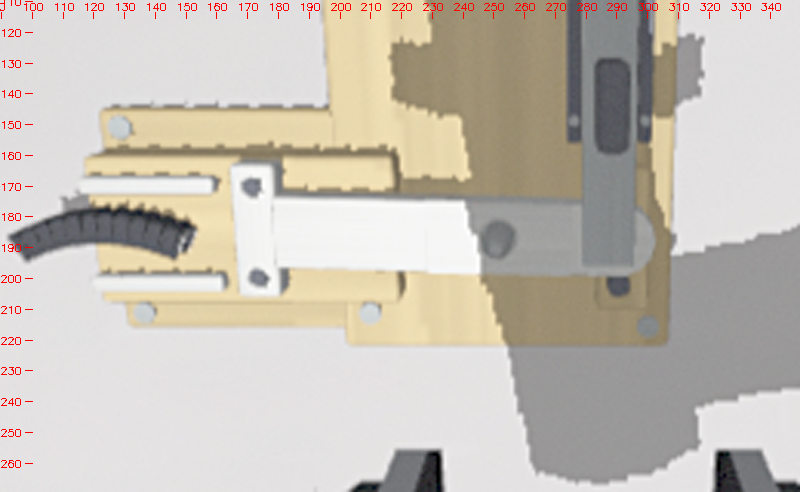

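View pics/w23b.png

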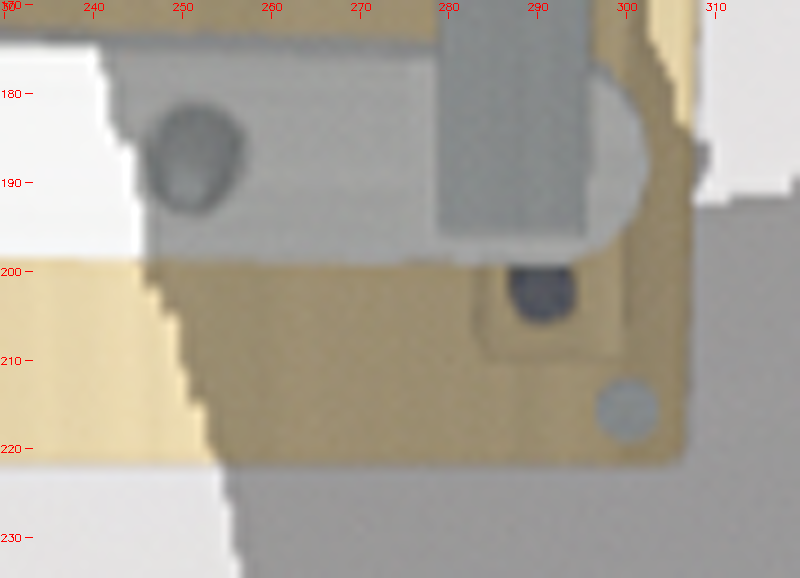

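```bash
python3 -c "
from bench import workorder
print(workorder.job_done())"; python3 st.py
```

```text
the job is handed in; nothing more can be done
None
the job is handed in; nothing more can be done
```

I changed the jig over to its other stop and handed the job in at about 28.6 s of the 64 s allowed; no verdict was reported.

**What I did:**
- Drew the keeper back to its end stop, where the force rose to 20 N with no further movement.
- Lifted the stop arm off the pin, turned it end for end, and lowered it back on in small steps. It seated with about 5 N.
- Swung the arm clockwise until the wrist torque rose, showing it had reached the short post, then let go.
- Pushed the keeper home over it. It travelled 44 mm, and the force then rose to 9 N with only about 0.1 mm more movement. I then let go and moved clear.

**Last checks (pictures):**
- The T-foot points to the channel.
- The arm is flat on the pin and its side is against the post.
- The keeper tongue lies across the arm.
- The trim section and oil bottle are still in place, and the gripper is well clear.

**What failed or disagreed:**
- The fingertips are about 36 mm higher than the reported TCP height. Because of this, my first keeper grip closed on air above the fin. I measured the offset from two cameras and corrected for it.
- Measured while I still held it against the post, just before letting go, the arm's angle differed from the jig's by about 0.02 rad. That is within the stated 0.03 rad hole slack; I did not measure it again after release.
- Pin positions from the wrist camera's opposite views differed by about 1.3 mm. I corrected this by sighting the pin through the hole before lowering.

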